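# Dry-assemble a small stand on the white board and weight it

## Task

Dry-assemble the little wooden stand on the white board: set the dark brown foot block centred and square on the black pad beside the paint tin and the pale foot block centred and square on the other black pad, beside the roll of tape. Then lay the flat top board across both feet, centred and in line with the white board, and finally stand the amber jar upright on the middle of the top board as a weight. Keep the jar upright throughout and leave the paint tin and the tape roll where they stand.

Things in the scene. Friction and masses are not known exactly. Their poses are not given: they have to be found in the camera images.
- dark_foot: Dark red-brown wooden foot block, a plain cuboid 50 x 60 x 40 mm (its x, y, z), about 60 g, loose on the bench. Origin: centre of its underside; z up. It stays this way up.
- pale_foot: Pale light-wood foot block, a plain cuboid 50 x 60 x 40 mm (its x, y, z), about 60 g, loose on the bench. Origin: centre of its underside; z up. It stays this way up.
- top_board: The stand's top: a flat plain wooden board 60 x 180 x 20 mm (its x, y, z), about 100 g, lying flat and loose on the bench right of the vice. Origin: centre of its underside; y is its length, z up. The blue vice is 0.13 m high; a tall steel cabinet stands right of the bench, its near left corner at x = 0.46, y = -0.39 m: keep the arm clear of both.
- jar: Closed amber-brown round jar with a steel lid, standing loose, 66 mm across and 108 mm tall, about 0.3 kg; the lid is the top 16 mm and 63 mm across, a firm place to grip. Origin: centre of its underside; z up.
- assembly_board: White board lying fixed on the bench left of the vice, 92 x 214 x 6 mm (its x, y, z), with two black rubber pads. Origin: centre of its underside; y is its length, z up; its working surface lies 6 mm above the origin. The tin and the tape roll stand beyond its +x long edge.
- pad_a (a point): Centre of the black pad (66 x 76 mm, flush) at the board's +y end, on the board's surface: 58 mm along +y of the board from its middle. Axes as the board's.
- pad_b (a point): Centre of the black pad (66 x 76 mm, flush) at the board's -y end, on the board's surface: 58 mm along -y of the board from its middle. Axes as the board's.
- paint_tin: Round metal paint tin with a silvery lid, its side partly white, blue and red, 78 mm across, 77 mm tall, standing loose on the bench behind the white board beside one of its two pads, its centre about 115 mm off the board's long middle line; it marks the end for the dark foot and is not to be moved. Origin: centre of its underside.
- tape_roll: Brown roll of masking tape lying flat and loose behind the white board beside the other pad, 101 mm across, 24 mm high, its centre about 115 mm off the board's long middle line; not to be moved. Origin: centre of its underside.
Things that resemble listed ones, but are neither listed nor needed, are in the scene too. Leave any green look-alike of the jar alone.

How it is judged:
By the outcome, as a careful person would: the job done as asked, in the order asked, and still so for the second after the job is handed in, with the robot touching nothing.
It also fails if it takes over 120 s, if anything falls off the work surface, if the arm or the gripper's body presses on something with over 40 N, if the wrist force passes 120 N, or if a joint passes its speed limit or range.

## Robot

A 6-joint arm with a two-finger parallel gripper is mounted at the origin on a cart in front of the work surface, level with it; the furniture and walls round the work are solid. World frame = base frame: x ahead of the robot, y to its left, z up, the work surface at z = 0. Lengths are in m, angles in rad, forces in N, time in s.
With the tool pointing down it reaches from about 0.3 to 0.85 m from the base axis. Payload 5.4 kg.
Tool frame: the origin (TCP) lies midway between the tips of the shut fingers; the grasp point (between the pads) lies 19 mm behind it; z points along the fingers, y is the line along which they close (so a half turn about z gives the same grasp; the last joint's range is limited). The gripper opens to 85 mm and grips with 20 to 120 N. Pads are 22 mm wide; open, the fingers measure 114 mm over their backs; the gripper's body (76 mm by 85 mm) begins 54 mm behind the grasp point. The pads swing forward as they close: fully open they stand 13 mm farther back than shut.
Start: joints at [-1.374, 0.158, 1.597, -0, 1.386, -0.21], TCP at [0.227, -0.528, 0.201] pointing down, gripper open.
Joint ranges: [-2.91, 2.91], [-0.94, 2.29], [0.18, 2.7], [-1.29, 4.43], [0.17, 2.64], [-3, 3]. Speed limits (rad/s): [2.57, 2.57, 3.14, 3.14, 3.14, 3.14].

## Interface

Orientations are given as a unit quaternion [x, y, z, w].
In Python, from station import ctrl gives the robot as it stands. The module is installed in compiled form; this text tells all that it offers.
- The arm moves only by the tool arm_command, never from a script. Its argument "rows" is a list of rows, each an object of numbers: "dx", "dy", "dz": the shift along the tool's x, y, z normalised to -1 to 1, where 1 is 0.1 m; "ax", "ay", "az": the turn, a rotation vector about the tool's x, y, z normalised to -1 to 1, where 1 is 0.5 rad; "grip": the opening in per cent of the stroke, from 0 (shut) to 100 (fully open). A call has 1 to 10 rows; each row is the pose to reach, as a shift and turn from the pose commanded when the call began, along the tool's axes at that moment; what a row does not reach only later rows make up. A row lasts 1/10 s, in which the tool goes at most 50 mm and 8.59 degrees, less where a joint would pass 70% of its speed; a pose out of reach is approached as far as the arm can. A call with a number of a shift or a turn outside -1 to 1 is refused whole. A call with a gripper value outside its range is refused whole. The fingers move at their own pace and stop on an object; "newtons" is the grip in N (left out, the last holds). Time passes only in rows, so rows that repeat a pose let the fingers close. It gives the time, the measured TCP pose, the force, the opening and the grip force at its end, in the units of the state.
- ctrl.sense(): the state, without advancing time (a new reading comes with each control period).
- ctrl.snapshot(name): name is "scene" or "top"; returns the picture (400x640x3 uint8, red, green, blue); there is no depth.
- ctrl.get_calibration(name): a dict with "intrinsics" (3x3 intrinsics, pixels), "k1" (the pictures are not rectified: a ray, as slopes to the right and down, at radius r is drawn at 1 + k1 r^2 times it, then the intrinsics apply), "R" (3x3) and "t" (3): a world point X has camera coordinates R X + t. Camera axes: x right, y down, z forward; pixel columns grow to the right and rows downward; lengths in m; the calibration is good to about 2 mm. A picture is of the moment at which its call begins. get_calibration takes no time and is no camera call.
- ctrl.sign_off(): hands the job in; it is judged then, once.
Trained networks look in the newest picture that a camera, given by its name, has taken for a name from the list of things; names that differ only in an ending like _2 or _b are one class to them, and where a whole thing is asked for, a point or a joint stands for the part that bears it (a point fixed in the world has none). Each returns a list of dicts, best first, with "score" (0 to 1); they miss things now and then, are a little off and sometimes report something else, mostly with a low value. They report only what shows in the picture. A call takes as long as a camera call. They do not tell look-alikes from the thing itself.
- ctrl.find_in(target, camera): "box" ([centre column, centre row, width, height] in pixels, round what is visible of it).
The state is a dict: "time": time; "joint_positions": joint angles; "dq": joint speeds; "joint_efforts": joint torques, N m; "tcp_pos": TCP position; "tcp_rot": TCP orientation; "wrist_force": force on the tool from outside, world axes, zero at the start; "moment": the same for the moment, N m; "finger_gap": finger opening in m; "gripper_force": force on a finger pad.
Only numpy, scipy, OpenCV 4.12 (cv2) and the standard library are available. Lean on these libraries where they do the work, as an engineer would, in place of code of your own. Each camera call takes 0.05 s, during which the arm holds its last target. There are 200 camera calls.

## Working session

There is one attempt and no reset: what is moved stays moved. The work goes in short steps, Python scripts to look and compute and a tool call to move; the robot and the scene stay as the last step left them, time stands still between calls to the robot, and variables do not carry over. Pictures are saved under pics/ and viewed, at most 14 in all, crops included, and the job is handed in when it is done.

Besides the shell and the picture viewer there is one more tool, called after "Call:" by a JSON object that holds its "api" and its "payload". arm_command: Moves the arm, as the interface text tells. Scaled input: -1 to 1 covers 0.1 m each way for a shift and 0.5 rad each way for a turn. Its arguments: {"type":"object","properties":{"rows":{"type":"array","items":{"type":"object","properties":{"dx":{"type":"number"},"dy":{"type":"number"},"dz":{"type":"number"},"ax":{"type":"number"},"ay":{"type":"number"},"az":{"type":"number"},"grip":{"type":"number"}}}},"newtons":{"type":"number"}},"required":["rows"]}

```bash
mkdir -p pics
cat > h.py <<'E'
import numpy as np, cv2
from station import ctrl
from scipy.spatial.transform import Rotation as Ro
def cal(n):
    c=ctrl.get_calibration(n); return np.array(c["intrinsics"]),c["k1"],np.array(c["R"]),np.array(c["t"])
def snap(n,f):
    im=np.array(ctrl.snapshot(n)); cv2.imwrite("pics/"+f,im[:,:,::-1]); return im
def ray(n,u,v):
    K,k,R,t=cal(n); d=np.array([(u-K[0,2])/K[0,0],(v-K[1,2])/K[1,1]]); s=d.copy()
    for _ in range(20): s=d/(1+k*(s@s))
    return -R.T@t, R.T@np.array([s[0],s[1],1])
def at(n,u,v,z):
    o,d=ray(n,u,v); return o+d*(z-o[2])/d[2]
def proj(n,X):
    K,k,R,t=cal(n); c=R@np.asarray(X,float)+t; s=c[:2]/c[2]; s=s*(1+k*(s@s)); return K[0,0]*s[0]+K[0,2],K[1,1]*s[1]+K[1,2]
E
python3 - <<'E'
from h import *
np.set_printoptions(precision=3,suppress=True)
for n in("scene","top"):
    snap(n,n+"0.png"); K,k,R,t=cal(n); print(n,K[0,0],k,-R.T@t,R.tolist())
    for o in "dark_foot pale_foot top_board jar assembly_board paint_tin tape_roll".split():
        for d in ctrl.find_in(o,n)[:3]: print(o,round(d["score"],2),np.round(d["box"]),at(n,d["box"][0],d["box"][1],0.02))
print(ctrl.sense())
E
```

```text
scene 411.57997068323823 -0.10065242199802475 [-0.026  0.879  0.68 ] [[-0.776538490541589, -0.6297286780762906, -0.020730767368278138], [-0.3378202249209311, 0.44389924098113626, -0.829958408289682], [0.5318509832102989, -0.6374913770904344, -0.557439930210942]]
dark_foot 0.58 [345. 163.  25.  21.] [ 0.66  -0.087  0.02 ]
pale_foot 0.91 [296. 192.  26.  29.] [0.671 0.14  0.02 ]
top_board 0.68 [391. 179.  58.  24.] [ 0.485 -0.089  0.02 ]
jar 0.79 [320. 168.  22.  41.] [ 0.702 -0.009  0.02 ]
jar 0.69 [193. 239.  36.  52.] [0.736 0.464 0.02 ]
jar 0.57 [262. 232.  38.  32.] [0.614 0.336 0.02 ]
assembly_board 0.81 [299. 260.  58.  64.] [0.472 0.355 0.02 ]
paint_tin 0.96 [245. 252.  32.  47.] [0.592 0.417 0.02 ]
tape_roll 0.84 [262. 232.  42.  30.] [0.617 0.335 0.02 ]
top 501.3506185554007 0.047646635005495847 [0.381 0.193 1.295] [[-0.006806032504936254, -0.9996386711156223, 0.0260039445418191], [-0.9864850929359033, 0.002454641480056988, -0.1638326467784928], [0.16370961895009029, -0.026767553967380685, -0.9861453537475191]]
dark_foot 0.88 [409. 169.  24.  24.] [ 0.67  -0.097  0.02 ]
top_board 0.57 [412. 238.  24.  69.] [ 0.489 -0.096  0.02 ]
jar 0.58 [362. 165.  33.  32.] [0.683 0.026 0.02 ]
assembly_board 0.97 [249. 238.  96.  62.] [0.491 0.319 0.02 ]
assembly_board 0.74 [248. 186.  41.  42.] [0.627 0.323 0.02 ]
paint_tin 0.68 [204. 204.  36.  33.] [0.581 0.434 0.02 ]
tape_roll 0.87 [250. 183.  42.  40.] [0.633 0.318 0.02 ]
{'time': 0.8, 'joint_positions': array([-1.374,  0.158,  1.597,  0.   ,  1.386, -0.21 ]), 'dq': array([ 0.001, -0.001,  0.   ,  0.   , -0.   ,  0.001]), 'joint_efforts': array([  0.001, -39.597, -33.169,  -0.   ,   0.   ,   0.   ]), 'tcp_pos': array([ 0.227, -0.528,  0.201]), 'tcp_rot': array([ 0.979,  0.202,  0.   , -0.   ]), 'wrist_force': array([-0.238, -0.05 ,  0.105]), 'moment': array([ 0.026, -0.045, -0.012]), 'gripper_force': 0.0, 'finger_gap': 0.0854796440609835}
```

View pics/scene0.png

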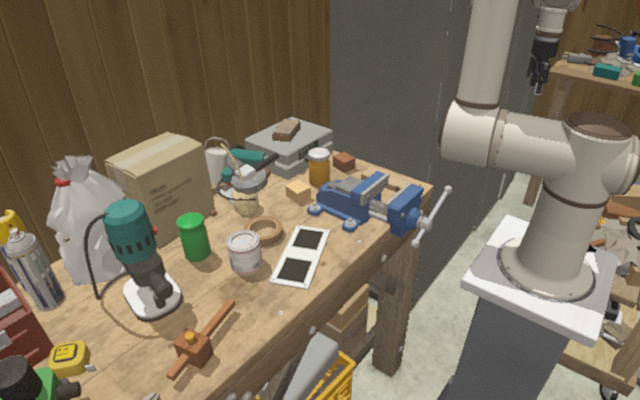

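View pics/top0.png

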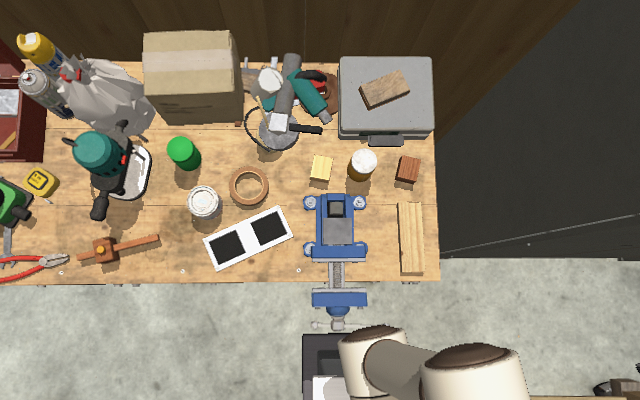

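The scene camera shows the white board at (299,258) with tin (245,250) and tape (263,231). In the top view the pale foot is at (320,169), the jar at (362,165), the dark foot at (408,169), the top board at (411,238) and the green look-alike at (184,153). The tin is by the left pad (+y, pad_a). Next I fit known shapes to silhouettes.

```bash
cat >> h.py <<'E'
from scipy.optimize import minimize
def corners(x,y,a,z0,L,W,H):
    c,s=np.cos(a),np.sin(a)
    return [[x+c*i*L/2-s*j*W/2,y+s*i*L/2+c*j*W/2,z0+h] for h in (0,H) for i,j in ((-1,-1),(1,-1),(1,1),(-1,1))]
def hull(n,p,z0,dims,S=8,off=(0,0)):
    q=np.array([proj(n,X) for X in corners(*p,z0,*dims)]); q=(q-off+.5)*S
    return cv2.convexHull(q.astype(np.float32)).astype(np.int32)
def gmask(im,rect):
    m=np.zeros(im.shape[:2],np.uint8)
    cv2.grabCut(np.ascontiguousarray(im[:,:,::-1]),m,tuple(int(v) for v in rect),np.zeros((1,65)),np.zeros((1,65)),6,cv2.GC_INIT_WITH_RECT)
    return ((m==1)|(m==3)).astype(np.uint8)
def fit(n,mask,p0,z0,dims,S=8,deg=True):
    ys,xs=np.nonzero(mask); o=np.array([xs.min()-8,ys.min()-8]); e=np.array([xs.max()+9,ys.max()+9])
    M=np.kron(mask[o[1]:e[1],o[0]:e[0]],np.ones((S,S),np.uint8))
    def cost(p):
        D=np.zeros_like(M); cv2.fillConvexPoly(D,hull(n,p,z0,dims,S,o),1); return 1-(D&M).sum()/max(1,(D|M).sum())
    best=None
    for da in (-.4,-.2,0,.2,.4):
        q=np.array([p0[0],p0[1],p0[2]+da])
        r=minimize(cost,q,method="Nelder-Mead",options=dict(initial_simplex=[q,q+[.01,0,0],q+[0,.01,0],q+[0,0,.15]],xatol=1e-4,fatol=1e-4))
        if best is None or r.fun<best.fun: best=r
    return best.x,best.fun
FT=(.05,.06,.04); TB=(.06,.18,.02); AB=(.092,.214,.006)
E
python3 - <<'E'
from h import *
np.set_printoptions(precision=4,suppress=True)
im=cv2.imread("pics/top0.png")[:,:,::-1].copy()
vis=cv2.resize(im,None,fx=4,fy=4,interpolation=cv2.INTER_CUBIC)
for nm,r,p0,z,d in (("dark",(390,150,38,38),(.67,-.097,-.2),0,FT),("pale",(303,150,34,38),(.67,.13,-.2),0,FT),("board",(394,196,36,84),(.49,-.096,0),0,TB),("asm",(198,200,102,76),(.49,.319,-.4),0,AB)):
    m=gmask(im,r)
    if nm=="asm":
        m=np.zeros(im.shape[:2],np.uint8); sub=im[200:276,198:300].min(2)>185
        m[200:276,198:300]=cv2.morphologyEx(sub.astype(np.uint8),cv2.MORPH_OPEN,np.ones((3,3)))
    cs,_=cv2.findContours(m,cv2.RETR_EXTERNAL,cv2.CHAIN_APPROX_NONE); c=max(cs,key=cv2.contourArea)
    m[:]=0; cv2.drawContours(m,[c],-1,1,-1)
    p,f=fit("top",m,p0,z,d); print(nm,p,np.degrees(p[2]),f)
    cv2.polylines(vis,[hull("top",p,z,d,4)],True,(255,0,0),1); cv2.drawContours(vis,[c*4+2],-1,(0,255,255),1)
    u=np.array([proj("top",X) for X in corners(*p,z,*d)[4:]]); cv2.polylines(vis,[((u+.5)*4).astype(np.int32)],True,(0,255,0),1)
cv2.imwrite("pics/fit0.png",np.hstack([vis[560:1120,1160:1740],])[:,:,::-1])
cv2.imwrite("pics/fit1.png",vis[780:1100,780:1200][:,:,::-1])
E
```

```text
Traceback (most recent call last):
  File "h.py", line 35, in fit
    r=minimize(cost,q,method="Nelder-Mead",options=dict(initial_simplex=[q,q+[.01,0,0],q+[0,.01,0],q+[0,0,.15]],xatol=1e-4,fatol=1e-4))
  File "h.py", line 31, in cost
    D=np.zeros_like(M); cv2.fillConvexPoly(D,hull(n,p,z0,dims,S,o),1); return 1-(D&M).sum()/max(1,(D|M).sum())
                                             ~~~~^^^^^^^^^^^^^^^^^
  File "h.py", line 21, in hull
    q=np.array([proj(n,X) for X in corners(*p,z0,*dims)]); q=(q-off+.5)*S
                ~~~~^^^^^
  File "h.py", line 15, in proj
    K,k,R,t=cal(n); c=R@np.asarray(X,float)+t; s=c[:2]/c[2]; s=s*(1+k*(s@s)); return K[0,0]*s[0]+K[0,2],K[1,1]*s[1]+K[1,2]
            ~~~^^^
  File "h.py", line 5, in cal
    c=ctrl.get_calibration(n); return np.array(c["intrinsics"]),c["k1"],np.array(c["R"]),np.array(c["t"])
ValueError: time passes only in moves, steps and waits
```

Too many calibration calls; cache it.

```bash
sed -i 's/^def cal(n):/import functools\n@functools.cache\ndef cal(n):/' h.py
cat > m0.py <<'E'
from h import *
np.set_printoptions(precision=4,suppress=True)
im=cv2.imread("pics/top0.png")[:,:,::-1].copy()
vis=cv2.resize(im,None,fx=4,fy=4,interpolation=cv2.INTER_CUBIC)
for nm,r,p0,z,d in (("dark",(390,150,38,38),(.67,-.097,-.2),0,FT),("pale",(303,150,34,38),(.67,.13,-.2),0,FT),("board",(394,196,36,84),(.49,-.096,0),0,TB),("asm",(198,200,102,76),(.49,.319,-.4),0,AB)):
    m=gmask(im,r)
    if nm=="asm":
        m=np.zeros(im.shape[:2],np.uint8); sub=im[200:276,198:300].min(2)>185
        m[200:276,198:300]=cv2.morphologyEx(sub.astype(np.uint8),cv2.MORPH_OPEN,np.ones((3,3)))
    cs,_=cv2.findContours(m,cv2.RETR_EXTERNAL,cv2.CHAIN_APPROX_NONE); c=max(cs,key=cv2.contourArea)
    m[:]=0; cv2.drawContours(m,[c],-1,1,-1)
    p,f=fit("top",m,p0,z,d); print(nm,p,np.degrees(p[2]),f)
    cv2.polylines(vis,[hull("top",p,z,d,4)],True,(255,0,0),1); cv2.drawContours(vis,[c*4+2],-1,(0,255,255),1)
    u=np.array([proj("top",X) for X in corners(*p,z,*d)[4:]]); cv2.polylines(vis,[((u+.5)*4).astype(np.int32)],True,(0,255,0),1)
a=vis[560:1120,1220:1740]; b=vis[780:1100,780:1200]
b=cv2.copyMakeBorder(b,0,240,0,0,cv2.BORDER_CONSTANT); cv2.imwrite("pics/fit0.png",cv2.resize(np.hstack([a,b]),(800,477))[:,:,::-1])
E
python3 m0.py
```

```text
dark [ 0.6697 -0.0917 -0.4663] -26.718629750948672 0.20821774012146654
pale [ 0.6764  0.1346 -0.1865] -10.686531876984327 0.21279867518334517
board [ 0.4906 -0.0951 -1.5575] -89.23956799738038 0.059871255427220715
asm [0.4956 0.3228 0.4283] 24.538598166453298 0.022264468061120923
```

View pics/fit0.png

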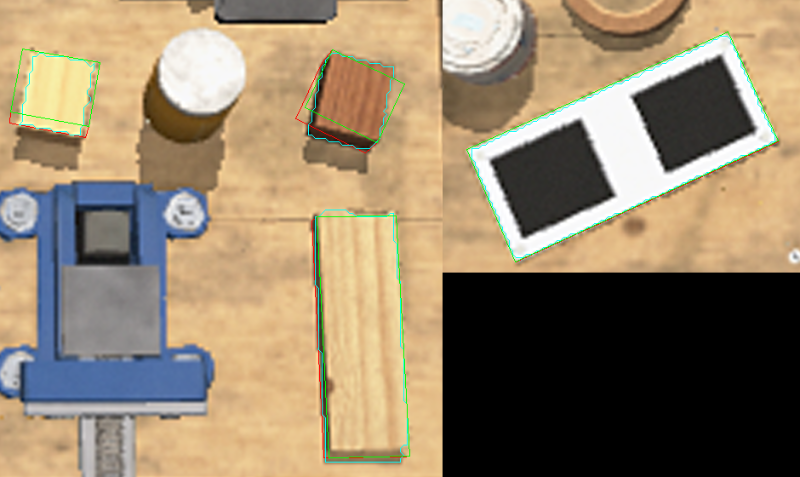

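Overlay: the white-board fit is tight and its yaw is 24.5°. The top board at (362,338) is good. The feet masks at (55,92) and (352,100) are poor, so I refine the feet and jar by edge gradient.

```bash
cat >> h.py <<'E'
def gradim(im):
    g=np.max([np.hypot(cv2.Sobel(c,cv2.CV_32F,1,0),cv2.Sobel(c,cv2.CV_32F,0,1)) for c in cv2.split(cv2.GaussianBlur(im,(0,0),.8).astype(np.float32))],axis=0)
    return np.minimum(g,250)
def efit(n,im,p0,z0,dims,angs=(0,),top_only=True,rng=.012):
    g=gradim(im); T=np.linspace(.08,.92,25)[:,None]
    def cost(p):
        P=np.array(corners(*p,z0,*dims))[4:]; v=0
        for i in range(4):
            q=np.array([proj(n,X) for X in P[i]*(1-T)+P[(i+1)%4]*T],np.float32)
            v+=cv2.remap(g,q[:,0],q[:,1],cv2.INTER_LINEAR).mean()
        return -v
    best=None
    for a in angs:
      for dx in (-rng,0,rng):
        for dy in (-rng,0,rng):
          q=np.array([p0[0]+dx,p0[1]+dy,a])
          r=minimize(cost,q,method="Nelder-Mead",options=dict(initial_simplex=[q,q+[.005,0,0],q+[0,.005,0],q+[0,0,.1]],xatol=1e-4,fatol=1e-2))
          if best is None or r.fun<best.fun: best=r
    return best.x,-best.fun
def show(im,n,items,box,S,f):
    x,y,w,h=box; vis=cv2.resize(im[y:y+h,x:x+w],None,fx=S,fy=S,interpolation=cv2.INTER_CUBIC)
    for p,z,d in items:
        u=np.array([proj(n,X) for X in corners(*p,z,*d)[4:]]); cv2.polylines(vis,[((u-[x,y]+.5)*S).astype(np.int32)],True,(0,255,0),1)
    cv2.imwrite("pics/"+f,vis[:,:,::-1])
E
cat > m1.py <<'E'
from h import *
np.set_printoptions(precision=4,suppress=True)
im=cv2.imread("pics/top0.png")[:,:,::-1].copy(); it=[]
for nm,p0,d,A in (("dark",(.67,-.092),FT,(1.1,1.3,1.5)),("dark90",(.67,-.092),FT,(-.4,-.26,-.1)),("pale",(.676,.134),FT,(-.3,-.15,0)),("board",(.4906,-.0951),TB,(-1.6,-1.53))):
    p,f=efit("top",im,p0,0,d,A); print(nm,p,np.degrees(p[2]),f)
    if nm!="dark90": it.append((p,0,d))
show(im,"top",it,(300,145,132,135),4,"fit2.png")
# jar lid circle
g=cv2.cvtColor(im,cv2.COLOR_RGB2HSV); m=((g[...,1]<60)&(g[...,2]>150)).astype(np.uint8); m[:,:340]=0;m[:140]=0;m[:,385:]=0;m[190:]=0
ys,xs=np.nonzero(m); c,r=cv2.minEnclosingCircle(np.stack([xs,ys],1).astype(np.float32)); print(c,r,len(xs),at("top",c[0],c[1],.108))
E
python3 m1.py
```

```text
dark [ 0.6694 -0.0928  1.3307] 76.24168935537001 794.18212890625
dark90 [ 0.6659 -0.0889 -0.2413] -13.827677762251845 625.497802734375
pale [ 0.6655  0.1296 -0.211 ] -12.089839408623643 516.49365234375
board [ 0.4947 -0.0963 -1.5537] -89.0216736027324 624.9702758789062
(361.0, 164.0) 17.02948570251465 506 [0.6633 0.0399 0.108 ]
```

View pics/fit2.png

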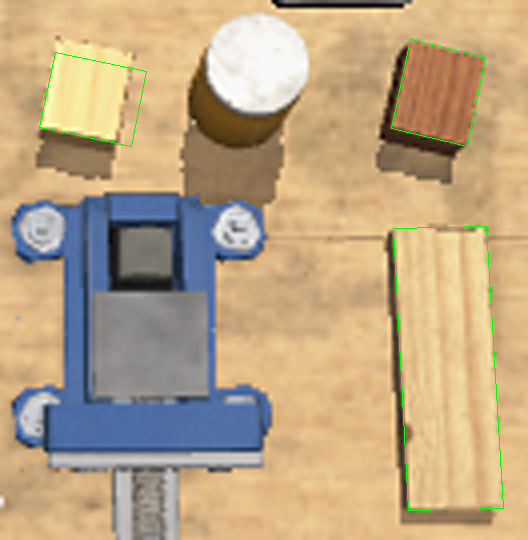

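Dark foot (440,92) and top board (448,368) outlines fit well. The pale fit is off: its corners are at about (56,38),(131,53),(115,138),(42,125). I refit the pale foot with its long side along x, centre the jar lid near (257,63), and plan the move.

```bash
cat >> h.py <<'E'
def plan(way,start=None):
    """way: (x,y,z,closing angle deg); prints calls in tool units"""
    s=ctrl.sense(); R=Ro.from_quat(s["tcp_rot"]).as_matrix(); p=np.array(s["tcp_pos"]); th=np.degrees(np.arctan2(R[1,0],R[0,0]))
    print("tcp",p.round(4),"tilt",np.degrees(np.arccos(-R[2,2])).round(2),"closing",round(th-90,2),"gap",round(s["finger_gap"],4),"t",s["time"],"j",s["joint_positions"].round(2))
    if start is not None: p=np.array(start[:3]); th=start[3]+90
    for w in way:
        dth=w[3]+90-th; d=np.array(w[:3])-p
        for k in range(1,20):
            t=th; ok=True; out=[]; q=p.copy()
            for i in range(k):
                c,sn=np.cos(np.radians(t)),np.sin(np.radians(t)); e=d/k
                v=np.array([c*e[0]+sn*e[1],sn*e[0]-c*e[1],-e[2]])/.1; a=-np.radians(dth/k)/.5
                ok&=np.abs(v).max()<=1 and abs(a)<=1; t+=dth/k; out.append((v.round(3),round(a,3)))
            if ok: break
        n=int(np.ceil(max(np.linalg.norm(d)/k/.05,abs(dth)/k/8.59)))
        print(w,"rows",n); [print("  ",*o) for o in out]
        p=np.array(w[:3]); th=w[3]
        th+=90
def pads():
    x,y,a=.4956,.3228,.4283
    return x,y,a
E
python3 - <<'E'
from h import *
im=cv2.imread("pics/top0.png")[:,:,::-1].copy()
p,f=efit("top",im,(.676,.134),0,FT,(1.2,1.35,1.5)); print("pale",p,np.degrees(p[2]),f)
x,y,a=pads(); p2,f=efit("top",im,(x,y),-0,AB,(a,),rng=.003); print("asm",p2,np.degrees(p2[2]))
u=np.array([-np.sin(a),np.cos(a)])
print("A",np.array([x,y])+.058*u,"B",np.array([x,y])-.058*u,"jar",at("top",363.7,160.5,.108),at("top",321.5,167,.04))
plan([(.669,-.093,.2,76.2),(.669,-.093,.006,76.2)])
E
```

```text
pale [0.67120503 0.13453433 1.37194937] 78.60690883636637 708.0494384765625
asm [0.4951713  0.32249021 0.42972341] 24.62133754199012
A [0.47151115 0.37556104] B [0.51968885 0.27003896] jar [0.67202528 0.03309156 0.108     ] [0.67167226 0.13282348 0.04      ]
tcp [ 0.2275 -0.5281  0.2015] tilt 0.0 closing -66.7 gap 0.0855 t 0.8 j [-1.37  0.16  1.6   0.    1.39 -0.21]
(0.669, -0.093, 0.2, 76.2) rows 3
   [ 0.825 -0.321  0.002] -0.713
   [ 0.885 -0.013  0.002] -0.713
   [0.834 0.296 0.002] -0.713
   [0.679 0.569 0.002] -0.713
   [0.438 0.77  0.002] -0.713
   [0.142 0.874 0.002] -0.713
   [-0.172  0.869  0.002] -0.713
(0.669, -0.093, 0.006, 76.2) rows 2
   [0.   0.   0.97] -0.0
   [0.   0.   0.97] -0.0
```

Run:
```python
from h import *
plan([(.25,-.3,.2,0),(.669,-.093,.2,76.2)])
```

```text
tcp [ 0.2275 -0.5281  0.2015] tilt 0.0 closing -66.7 gap 0.0855 t 0.8 j [-1.37  0.16  1.6   0.    1.39 -0.21]
(0.25, -0.3, 0.2, 0) rows 3
   [ 0.37  -0.668  0.005] -0.776
   [ 0.595 -0.479  0.005] -0.776
   [ 0.732 -0.218  0.005] -0.776
(0.669, -0.093, 0.2, 76.2) rows 2
   [ 0.414  0.838 -0.   ] -0.532
   [ 0.179  0.917 -0.   ] -0.532
   [-0.068  0.932 -0.   ] -0.532
   [-0.311  0.881 -0.   ] -0.532
   [-0.532  0.769 -0.   ] -0.532
```

Call:
{"api": "arm_command", "payload": {"rows": [{"dx":0.37,"dy":-0.668,"az":-0.776,"grip":100},{"dx":0.37,"dy":-0.668,"az":-0.776},{"dx":0.37,"dy":-0.668,"az":-0.776},{"dx":0.37,"dy":-0.668,"az":-0.776}], "newtons": 40}}

```text
schema error: expected keys dx, dy, dz, ax, ay, az, grip
```

Call:
{"api": "arm_command", "payload": {"rows": [{"dx":0.595,"dy":-0.479,"az":-0.776},{"dx":0.595,"dy":-0.479,"az":-0.776},{"dx":0.595,"dy":-0.479,"az":-0.776},{"dx":0.595,"dy":-0.479,"az":-0.776}]}}

```text
schema error: expected keys dx, dy, dz, ax, ay, az, grip
```

Call:
{"api": "arm_command", "payload": {"rows": [{"dx":0.732,"dy":-0.218,"az":-0.776},{"dx":0.732,"dy":-0.218,"az":-0.776},{"dx":0.732,"dy":-0.218,"az":-0.776},{"dx":0.732,"dy":-0.218,"az":-0.776}]}}

```text
schema error: expected keys dx, dy, dz, ax, ay, az, grip
```

Call:
{"api": "arm_command", "payload": {"rows": [{"dx":0.414,"dy":0.838,"az":-0.532},{"dx":0.414,"dy":0.838,"az":-0.532},{"dx":0.414,"dy":0.838,"az":-0.532},{"dx":0.414,"dy":0.838,"az":-0.532}]}}

```text
schema error: expected keys dx, dy, dz, ax, ay, az, grip
```

Call:
{"api": "arm_command", "payload": {"rows": [{"dx":0.179,"dy":0.917,"az":-0.532},{"dx":0.179,"dy":0.917,"az":-0.532},{"dx":0.179,"dy":0.917,"az":-0.532},{"dx":0.179,"dy":0.917,"az":-0.532}]}}

```text
schema error: expected keys dx, dy, dz, ax, ay, az, grip
```

Call:
{"api": "arm_command", "payload": {"rows": [{"dx":-0.068,"dy":0.932,"az":-0.532},{"dx":-0.068,"dy":0.932,"az":-0.532},{"dx":-0.068,"dy":0.932,"az":-0.532},{"dx":-0.068,"dy":0.932,"az":-0.532}]}}

```text
schema error: expected keys dx, dy, dz, ax, ay, az, grip
```

Call:
{"api": "arm_command", "payload": {"rows": [{"dx":-0.311,"dy":0.881,"az":-0.532},{"dx":-0.311,"dy":0.881,"az":-0.532},{"dx":-0.311,"dy":0.881,"az":-0.532},{"dx":-0.311,"dy":0.881,"az":-0.532}]}}

```text
schema error: expected keys dx, dy, dz, ax, ay, az, grip
```

Call:
{"api": "arm_command", "payload": {"rows": [{"dx":-0.532,"dy":0.769,"az":-0.532},{"dx":-0.532,"dy":0.769,"az":-0.532},{"dx":-0.532,"dy":0.769,"az":-0.532},{"dx":-0.532,"dy":0.769,"az":-0.532},{"dx":-0.532,"dy":0.769,"az":-0.532}]}}

```text
schema error: expected keys dx, dy, dz, ax, ay, az, grip
```

Run:
```python
from h import *
plan([(.669,-.093,.09,76.2),(.669,-.093,.006,76.2)])
A=(.4710,.3752); print("pads")
plan([(.669,-.093,.15,76.2),(.669,-.093,.2,76.2),(*A,.2,24.6),(*A,.09,24.6),(*A,.014,24.6)],(.669,-.093,.006,76.2))
```

```text
tcp [ 0.2275 -0.5281  0.2015] tilt 0.0 closing -66.7 gap 0.0855 t 0.8 j [-1.37  0.16  1.6   0.    1.39 -0.21]
(0.669, -0.093, 0.09, 76.2) rows 3
   [ 0.825 -0.321  0.159] -0.713
   [ 0.885 -0.013  0.159] -0.713
   [0.834 0.296 0.159] -0.713
   [0.679 0.569 0.159] -0.713
   [0.438 0.77  0.159] -0.713
   [0.142 0.874 0.159] -0.713
   [-0.172  0.869  0.159] -0.713
(0.669, -0.093, 0.006, 76.2) rows 2
   [0.   0.   0.84] -0.0
pads
tcp [ 0.2275 -0.5281  0.2015] tilt 0.0 closing -66.7 gap 0.0855 t 0.8 j [-1.37  0.16  1.6   0.    1.39 -0.21]
(0.669, -0.093, 0.15, 76.2) rows 2
   [ 0.    0.   -0.72] -0.0
   [ 0.    0.   -0.72] -0.0
(0.669, -0.093, 0.2, 76.2) rows 2
   [ 0.   0.  -0.5] -0.0
(0.471, 0.3752, 0.2, 24.6) rows 3
   [ 0.608  0.815 -0.   ] 0.36
   [ 0.744  0.693 -0.   ] 0.36
   [ 0.856  0.548 -0.   ] 0.36
   [ 0.941  0.386 -0.   ] 0.36
   [ 0.994  0.211 -0.   ] 0.36
(0.471, 0.3752, 0.09, 24.6) rows 2
   [0.   0.   0.55] -0.0
   [0.   0.   0.55] -0.0
(0.471, 0.3752, 0.014, 24.6) rows 2
   [0.   0.   0.76] -0.0
```

All seven keys are required in each row; resending with them.

Call:
{"api": "arm_command", "payload": {"rows": [{"dx":0.37,"dy":-0.668,"dz":0,"ax":0,"ay":0,"az":-0.776,"grip":100},{"dx":0.37,"dy":-0.668,"dz":0,"ax":0,"ay":0,"az":-0.776,"grip":100},{"dx":0.37,"dy":-0.668,"dz":0,"ax":0,"ay":0,"az":-0.776,"grip":100},{"dx":0.37,"dy":-0.668,"dz":0,"ax":0,"ay":0,"az":-0.776,"grip":100}], "newtons": 40}}

```text
time: 1.2
tcp_pos: [0.2352, -0.4516, 0.2017]
tcp_rot: [0.922, 0.387, -0.0, 0.0]
wrist_force: [-0.1, -1.0, 0.7]
finger_gap: 0.0853
gripper_force: 0.0
```

Call:
{"api": "arm_command", "payload": {"rows": [{"dx":0.595,"dy":-0.479,"dz":0,"ax":0,"ay":0,"az":-0.776,"grip":100},{"dx":0.595,"dy":-0.479,"dz":0,"ax":0,"ay":0,"az":-0.776,"grip":100},{"dx":0.595,"dy":-0.479,"dz":0,"ax":0,"ay":0,"az":-0.776,"grip":100},{"dx":0.595,"dy":-0.479,"dz":0,"ax":0,"ay":0,"az":-0.776,"grip":100}]}}

```text
time: 1.6
tcp_pos: [0.2427, -0.3762, 0.2018]
tcp_rot: [0.831, 0.557, -0.0, 0.0]
wrist_force: [-1.3, 0.5, 0.7]
finger_gap: 0.0858
gripper_force: 0.0
```

Call:
{"api": "arm_command", "payload": {"rows": [{"dx":0.732,"dy":-0.218,"dz":0,"ax":0,"ay":0,"az":-0.776,"grip":100},{"dx":0.732,"dy":-0.218,"dz":0,"ax":0,"ay":0,"az":-0.776,"grip":100},{"dx":0.732,"dy":-0.218,"dz":0,"ax":0,"ay":0,"az":-0.776,"grip":100},{"dx":0.732,"dy":-0.218,"dz":0,"ax":0,"ay":0,"az":-0.776,"grip":100},{"dx":0.732,"dy":-0.218,"dz":0,"ax":0,"ay":0,"az":-0.776,"grip":100}]}}

```text
time: 2.1
tcp_pos: [0.25, -0.3009, 0.2018]
tcp_rot: [0.709, 0.705, -0.0, 0.0]
wrist_force: [-0.4, -0.0, -0.0]
finger_gap: 0.0852
gripper_force: 0.0
```

Run:
```python
from h import *
plan([(.669,-.093,.15,76.2),(.669,-.093,.006,76.2)])
```

```text
tcp [ 0.25   -0.3009  0.2018] tilt 0.04 closing -0.28 gap 0.0852 t 2.1 j [-1.19 -0.36  2.07 -0.    1.42 -1.18]
(0.669, -0.093, 0.15, 76.2) rows 2
   [0.42  0.836 0.104] -0.534
   [0.185 0.917 0.104] -0.534
   [-0.064  0.933  0.104] -0.534
   [-0.308  0.883  0.104] -0.534
   [-0.53   0.771  0.104] -0.534
(0.669, -0.093, 0.006, 76.2) rows 2
   [0.   0.   0.72] -0.0
   [0.   0.   0.72] -0.0
```

Call:
{"api": "arm_command", "payload": {"rows": [{"dx":0.42,"dy":0.836,"dz":0.1,"ax":0,"ay":0,"az":-0.534,"grip":100},{"dx":0.42,"dy":0.836,"dz":0.1,"ax":0,"ay":0,"az":-0.534,"grip":100},{"dx":0.42,"dy":0.836,"dz":0.1,"ax":0,"ay":0,"az":-0.534,"grip":100},{"dx":0.42,"dy":0.836,"dz":0.1,"ax":0,"ay":0,"az":-0.534,"grip":100}]}}

```text
time: 2.5
tcp_pos: [0.334, -0.2582, 0.1913]
tcp_rot: [0.607, 0.795, -0.0, -0.0]
wrist_force: [0.2, 0.1, 0.3]
finger_gap: 0.0856
gripper_force: 0.0
```

Call:
{"api": "arm_command", "payload": {"rows": [{"dx":0.185,"dy":0.917,"dz":0.1,"ax":0,"ay":0,"az":-0.534,"grip":100},{"dx":0.185,"dy":0.917,"dz":0.1,"ax":0,"ay":0,"az":-0.534,"grip":100},{"dx":0.185,"dy":0.917,"dz":0.1,"ax":0,"ay":0,"az":-0.534,"grip":100},{"dx":0.185,"dy":0.917,"dz":0.1,"ax":0,"ay":0,"az":-0.534,"grip":100}]}}

```text
time: 2.9
tcp_pos: [0.4168, -0.2168, 0.1814]
tcp_rot: [0.497, 0.868, -0.0, -0.0]
wrist_force: [1.0, 0.2, 0.2]
finger_gap: 0.0853
gripper_force: 0.0
```

Call:
{"api": "arm_command", "payload": {"rows": [{"dx":-0.064,"dy":0.933,"dz":0.1,"ax":0,"ay":0,"az":-0.534,"grip":100},{"dx":-0.064,"dy":0.933,"dz":0.1,"ax":0,"ay":0,"az":-0.534,"grip":100},{"dx":-0.064,"dy":0.933,"dz":0.1,"ax":0,"ay":0,"az":-0.534,"grip":100},{"dx":-0.064,"dy":0.933,"dz":0.1,"ax":0,"ay":0,"az":-0.534,"grip":100}]}}

```text
time: 3.3
tcp_pos: [0.5001, -0.1753, 0.1714]
tcp_rot: [0.377, 0.926, -0.0, -0.0]
wrist_force: [-0.2, -0.5, -0.3]
finger_gap: 0.0853
gripper_force: 0.0
```

Call:
{"api": "arm_command", "payload": {"rows": [{"dx":-0.308,"dy":0.883,"dz":0.1,"ax":0,"ay":0,"az":-0.534,"grip":100},{"dx":-0.308,"dy":0.883,"dz":0.1,"ax":0,"ay":0,"az":-0.534,"grip":100},{"dx":-0.308,"dy":0.883,"dz":0.1,"ax":0,"ay":0,"az":-0.534,"grip":100},{"dx":-0.308,"dy":0.883,"dz":0.1,"ax":0,"ay":0,"az":-0.534,"grip":100}]}}

```text
time: 3.7
tcp_pos: [0.5835, -0.1335, 0.1615]
tcp_rot: [0.25, 0.968, -0.0, -0.0]
wrist_force: [0.3, -0.2, -0.2]
finger_gap: 0.0854
gripper_force: 0.0
```

Call:
{"api": "arm_command", "payload": {"rows": [{"dx":-0.53,"dy":0.771,"dz":0.1,"ax":0,"ay":0,"az":-0.534,"grip":100},{"dx":-0.53,"dy":0.771,"dz":0.1,"ax":0,"ay":0,"az":-0.534,"grip":100},{"dx":-0.53,"dy":0.771,"dz":0.1,"ax":0,"ay":0,"az":-0.534,"grip":100},{"dx":-0.53,"dy":0.771,"dz":0.1,"ax":0,"ay":0,"az":-0.534,"grip":100},{"dx":-0.53,"dy":0.771,"dz":0.1,"ax":0,"ay":0,"az":-0.534,"grip":100}]}}

```text
time: 4.2
tcp_pos: [0.667, -0.0919, 0.1526]
tcp_rot: [0.119, 0.993, -0.0, 0.0]
wrist_force: [-0.1, -0.4, 0.6]
finger_gap: 0.0853
gripper_force: 0.0
```

Run:
```python
from h import *
plan([(.669,-.093,.006,76.2)])
snap("top","t1.png")
snap("scene","s1.png")
```

```text
tcp [ 0.667  -0.0919  0.1526] tilt 0.06 closing 76.3 gap 0.0853 t 4.2 j [-0.32  0.44  1.34 -0.    1.35 -1.65]
(0.669, -0.093, 0.006, 76.2) rows 2
   [-0.011 -0.003  0.733] 0.002
   [-0.011 -0.003  0.733] 0.002
```

View pics/t1.png

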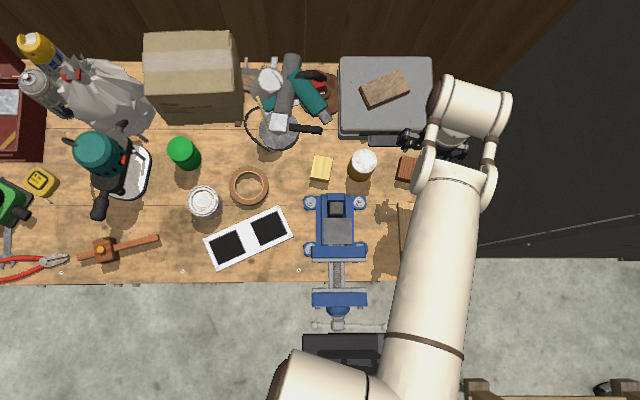

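Top picture: the gripper is near (430,145), above and behind the dark foot at (406,169). Before descending I check where the calibration puts the TCP.

Run:
```python
from h import *
for c in("top","scene"):
    for z in (.152,.165,.2,.006): print(c,z,np.round(proj(c,(.667,-.092,z)),1), [np.round(proj(c,(.667+s*.05*.24,-.092+s*.05*.97,z)),0) for s in(-1,1)])
im=cv2.imread("pics/s1.png")[:,:,::-1]; cv2.imwrite("pics/s1c.png",cv2.resize(im[90:230,260:460],None,fx=4,fy=4)[:,:,::-1])
```

```text
top 0.152 [419.3 158. ] [array([440., 163.]), array([399., 153.])]
top 0.165 [420.7 156.7] [array([442., 162.]), array([400., 152.])]
top 0.2 [424.4 152.8] [array([446., 158.]), array([403., 148.])]
top 0.006 [406.1 171.5] [array([425., 176.]), array([388., 167.])]
scene 0.152 [344.3 124.6] [array([356., 121.]), array([332., 129.])]
scene 0.165 [344.3 120.8] [array([356., 117.]), array([332., 125.])]
scene 0.2 [344.5 110.2] [array([357., 106.]), array([332., 114.])]
scene 0.006 [343.6 165.3] [array([355., 161.]), array([332., 170.])]
```

View pics/s1c.png

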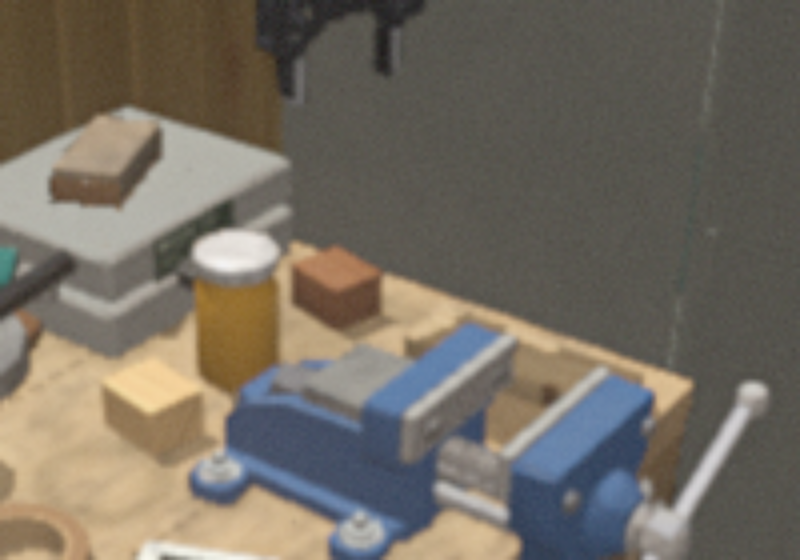

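Scene crop: fingertips at (297,100) and (388,74), i.e. full-image mid (345,112), about 9 px higher than predicted. Lower partly and look again.

Call:
{"api": "arm_command", "payload": {"rows": [{"dx":0,"dy":0,"dz":0.4,"ax":0,"ay":0,"az":0,"grip":100},{"dx":-0.02,"dy":0,"dz":0.8,"ax":0,"ay":0,"az":0,"grip":100},{"dx":-0.02,"dy":0,"dz":0.8,"ax":0,"ay":0,"az":0,"grip":100},{"dx":-0.02,"dy":0,"dz":0.8,"ax":0,"ay":0,"az":0,"grip":100}]}}

```text
time: 4.7
tcp_pos: [0.6692, -0.091, 0.0721]
tcp_rot: [0.118, 0.993, 0.0, -0.0]
wrist_force: [-0.2, 0.1, 0.1]
finger_gap: 0.0853
gripper_force: 0.0
```

Run:
```python
from h import *
a=snap("scene","s2.png"); b=snap("top","t2.png")
plan([(.669,-.093,.006,76.2)])
p=ctrl.sense()["tcp_pos"]; print([np.round(proj(c,p+[0,0,.013]),1) for c in("scene","top")])
A=cv2.resize(a[100:190,310:390],(480,540),interpolation=2); B=cv2.resize(b[130:190,375:465],(700,467)); B=cv2.copyMakeBorder(B[:,:320] if 0 else cv2.resize(B,(320,213)),0,327,0,0,0)
cv2.imwrite("pics/c2.png",np.hstack([A,B])[:,:,::-1])
```

```text
tcp [ 0.6716 -0.0914  0.075 ] tilt 0.28 closing 76.46 gap 0.085 t 4.8 j [-0.31  0.53  1.39 -0.    1.22 -1.65]
(0.669, -0.093, 0.006, 76.2) rows 2
   [ 0.022 -0.021  0.69 ] 0.009
[array([342.7, 142.7]), array([412.8, 162.5])]
```

View pics/c2.png

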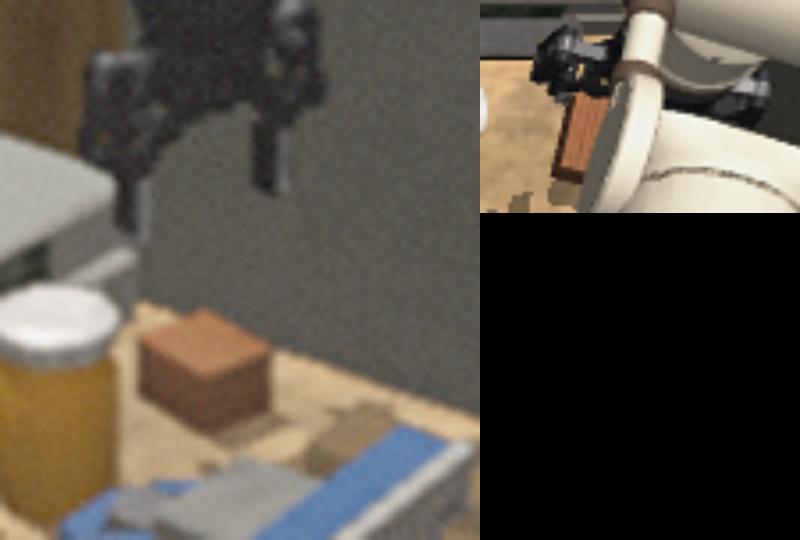

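Tips are at crop (135,240) and (272,193), mid column 344, the same as the block's (205,345), so they are aligned. They seem a bit higher than modelled. Descend to TCP 8 mm and look again.

Call:
{"api": "arm_command", "payload": {"rows": [{"dx":0,"dy":-0.01,"dz":0.35,"ax":0,"ay":0,"az":0,"grip":100},{"dx":0,"dy":-0.01,"dz":0.64,"ax":0,"ay":0,"az":0,"grip":100},{"dx":0,"dy":-0.01,"dz":0.64,"ax":0,"ay":0,"az":0,"grip":100},{"dx":0,"dy":-0.01,"dz":0.64,"ax":0,"ay":0,"az":0,"grip":100}]}}

```text
time: 5.2
tcp_pos: [0.6708, -0.0919, 0.0097]
tcp_rot: [0.118, 0.993, -0.0, 0.001]
wrist_force: [0.1, -0.4, 1.1]
finger_gap: 0.0855
gripper_force: 0.0
```

Run:
```python
from h import *
a=snap("scene","s3.png")
plan([(.669,-.093,.006,76.2)]); print(ctrl.sense()["wrist_force"])
cv2.imwrite("pics/c3.png",cv2.resize(a[100:190,310:390],(480,540),interpolation=2)[:,:,::-1])
```

```text
tcp [ 0.6718 -0.0922  0.0108] tilt 0.27 closing 76.49 gap 0.0853 t 5.25 j [-0.31  0.61  1.42 -0.    1.11 -1.65]
(0.669, -0.093, 0.006, 76.2) rows 1
   [ 0.025 -0.015  0.048] 0.01
[-0.09728788  0.18936352 -0.21639226]
```

View pics/c3.png

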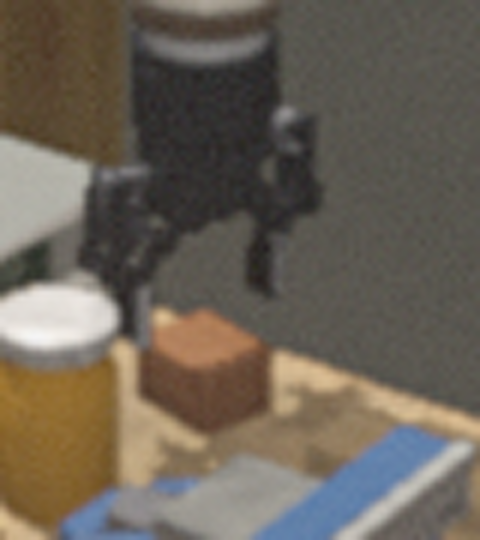

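Tips at crop (135,345) and (262,295) are still near the block's top-face level, so the open tips sit higher than assumed. I go about 10 mm lower (safe by the model), then look.

Call:
{"api": "arm_command", "payload": {"rows": [{"dx":0.02,"dy":-0.01,"dz":0.1,"ax":0,"ay":0,"az":0,"grip":100},{"dx":0.02,"dy":-0.01,"dz":0.1,"ax":0,"ay":0,"az":0,"grip":100},{"dx":0.02,"dy":-0.01,"dz":0.1,"ax":0,"ay":0,"az":0,"grip":100}]}}

```text
time: 5.55
tcp_pos: [0.6675, -0.092, -0.0021]
tcp_rot: [0.118, 0.993, -0.0, 0.0]
wrist_force: [0.0, 0.9, 0.3]
finger_gap: 0.0851
gripper_force: 0.0
```

Run:
```python
from h import *
a=snap("scene","s4.png"); b=snap("top","t4.png")
plan([(.669,-.093,.006,76.2)]); print(ctrl.sense()["wrist_force"])
A=cv2.resize(a[120:175,315:375],(400,367),interpolation=2); B=cv2.resize(b[140:195,380:440],(400,367),interpolation=2)
cv2.imwrite("pics/c4.png",np.hstack([A,B])[:,:,::-1])
```

```text
tcp [ 0.6678 -0.0921 -0.002 ] tilt 0.04 closing 76.49 gap 0.0857 t 5.65 j [-0.32  0.62  1.43  0.    1.1  -1.65]
(0.669, -0.093, 0.006, 76.2) rows 1
   [-0.014 -0.006 -0.08 ] 0.01
[ 0.57484924 -0.20677572  0.36120974]
```

View pics/c4.png

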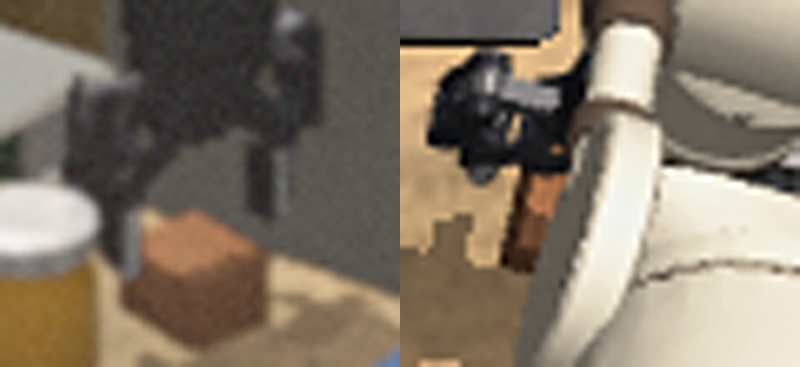

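Run:
```python
from h import *
o1,d1=ray("scene",334.2,161.2); o2,d2=ray("top",391.8,167)
s=np.linalg.lstsq(np.stack([d1,-d2],1),o2-o1,rcond=None)[0]; print(o1+d1*s[0],o2+d2*s[1])
t=ctrl.sense()["tcp_pos"]; print("expected",t+np.array([.238,.971,0])*.045+[0,0,.013])
```

```text
[ 0.67268636 -0.04753758  0.0392473 ] [ 0.67162803 -0.04826303  0.03914227]
expected [ 0.6784645  -0.04837886  0.01095162]
```

Triangulation puts the open tip at z≈0.039, although the TCP reads -0.002. The tips really are about 25 mm higher than the nominal model. I go down a further 10 mm, which is still safe under either model, and check the force.

Call:
{"api": "arm_command", "payload": {"rows": [{"dx":-0.015,"dy":0,"dz":0.03,"ax":0,"ay":0,"az":0,"grip":100},{"dx":-0.015,"dy":0,"dz":0.06,"ax":0,"ay":0,"az":0,"grip":100},{"dx":-0.015,"dy":0,"dz":0.09,"ax":0,"ay":0,"az":0,"grip":100},{"dx":-0.015,"dy":0,"dz":0.09,"ax":0,"ay":0,"az":0,"grip":100}]}}

```text
time: 6.05
tcp_pos: [0.6683, -0.0922, -0.0124]
tcp_rot: [0.118, 0.993, 0.0, -0.001]
wrist_force: [0.4, 0.2, -0.1]
finger_gap: 0.0852
gripper_force: 0.0
```

Run:
```python
from h import *
a=snap("scene","s5.png"); b=snap("top","t5.png")
plan([(.669,-.093,-.011,76.2)]); print(ctrl.sense()["wrist_force"])
A=cv2.resize(a[110:175,315:375],(600,600),interpolation=2)
cv2.imwrite("pics/c5.png",A[:,:,::-1])
```

```text
tcp [ 0.6687 -0.0923 -0.0118] tilt 0.03 closing 76.49 gap 0.0852 t 6.15 j [-0.32  0.63  1.42 -0.    1.08 -1.65]
(0.669, -0.093, -0.011, 76.2) rows 1
   [-0.004 -0.006 -0.008] 0.01
[ 0.57674448 -0.10265371 -0.11691825]
```

View pics/c5.png

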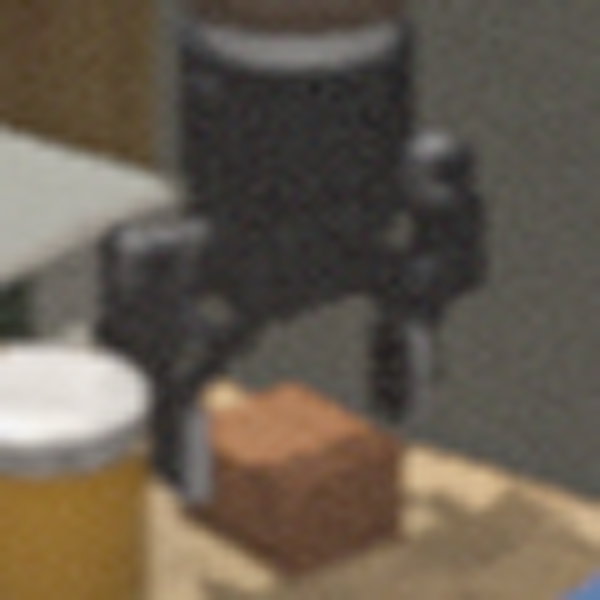

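Tips at (195,500) and (400,418) put the tip height at about 27 mm with the TCP at -12 mm, and there is no contact force. Lower 12 mm more, then close.

Call:
{"api": "arm_command", "payload": {"rows": [{"dx":0,"dy":0,"dz":0.04,"ax":0,"ay":0,"az":0,"grip":100},{"dx":0,"dy":0,"dz":0.08,"ax":0,"ay":0,"az":0,"grip":100},{"dx":0,"dy":0,"dz":0.12,"ax":0,"ay":0,"az":0,"grip":100},{"dx":0,"dy":0,"dz":0.12,"ax":0,"ay":0,"az":0,"grip":100}]}}

```text
time: 6.55
tcp_pos: [0.6682, -0.0921, -0.0246]
tcp_rot: [0.118, 0.993, 0.0, -0.001]
wrist_force: [-0.2, 0.1, -0.1]
finger_gap: 0.0854
gripper_force: 0.0
```

Run:
```python
from h import *
plan([]); print(ctrl.sense()["wrist_force"])
```

```text
tcp [ 0.6682 -0.0921 -0.0246] tilt 0.1 closing 76.49 gap 0.0854 t 6.55 j [-0.32  0.65  1.43  0.    1.06 -1.65]
[-0.18497408  0.0805305  -0.08620244]
```

No contact: the TCP reading is biased low by about 25 mm. Close.

Call:
{"api": "arm_command", "payload": {"rows": [{"dx":0,"dy":0,"dz":0,"ax":0,"ay":0,"az":0,"grip":40},{"dx":0,"dy":0,"dz":0,"ax":0,"ay":0,"az":0,"grip":40},{"dx":0,"dy":0,"dz":0,"ax":0,"ay":0,"az":0,"grip":40},{"dx":0,"dy":0,"dz":0,"ax":0,"ay":0,"az":0,"grip":40},{"dx":0,"dy":0,"dz":0,"ax":0,"ay":0,"az":0,"grip":40},{"dx":0,"dy":0,"dz":0,"ax":0,"ay":0,"az":0,"grip":40}], "newtons": 40}}

```text
time: 7.15
tcp_pos: [0.6693, -0.0924, -0.0231]
tcp_rot: [0.118, 0.993, -0.0, 0.0]
wrist_force: [0.6, 1.1, 2.1]
finger_gap: 0.0491
gripper_force: 43.1
```

Call:
{"api": "arm_command", "payload": {"rows": [{"dx":0,"dy":0,"dz":-0.1,"ax":0,"ay":0,"az":0,"grip":40},{"dx":0,"dy":0,"dz":-0.5,"ax":0,"ay":0,"az":0,"grip":40},{"dx":0,"dy":0,"dz":-0.9,"ax":0,"ay":0,"az":0,"grip":40},{"dx":0,"dy":0,"dz":-0.9,"ax":0,"ay":0,"az":0,"grip":40},{"dx":0,"dy":0,"dz":-0.9,"ax":0,"ay":0,"az":0,"grip":40}]}}

```text
time: 7.65
tcp_pos: [0.6698, -0.0926, 0.0683]
tcp_rot: [0.118, 0.993, -0.0, 0.001]
wrist_force: [-1.2, -0.3, -1.0]
finger_gap: 0.0497
gripper_force: 42.9
```

Run:
```python
from h import *
A=(.4710,.3752)
plan([(.667,-.093,.185,76.2),(*A,.185,24.6),(*A,.06,24.6)])
a=snap("scene","s6.png"); b=snap("top","t6.png")
cv2.imwrite("pics/c6.png",np.hstack([cv2.resize(a[80:180,300:400],(400,400),interpolation=2),cv2.resize(b[100:200,360:460],(400,400),interpolation=2)])[:,:,::-1])
```

```text
tcp [ 0.6698 -0.0926  0.0683] tilt 0.15 closing 76.49 gap 0.0497 t 7.65 j [-0.32  0.53  1.4  -0.    1.21 -1.65]
(0.667, -0.093, 0.185, 76.2) rows 2
   [ 0.013 -0.005 -0.584] 0.005
   [ 0.013 -0.005 -0.584] 0.005
(0.471, 0.3752, 0.185, 24.6) rows 3
   [ 0.604  0.816 -0.   ] 0.36
   [ 0.74   0.694 -0.   ] 0.36
   [ 0.853  0.551 -0.   ] 0.36
   [ 0.938  0.389 -0.   ] 0.36
   [ 0.992  0.215 -0.   ] 0.36
(0.471, 0.3752, 0.06, 24.6) rows 2
   [0.    0.    0.625] -0.0
   [0.    0.    0.625] -0.0
```

View pics/c6.png

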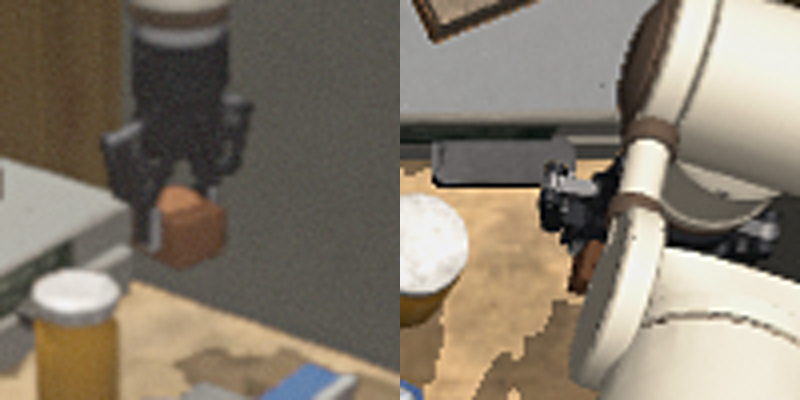

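The dark foot is held: scene crop (190,228), gap 49.7 mm. Carry it to pad_a.

Call:
{"api": "arm_command", "payload": {"rows": [{"dx":0,"dy":0,"dz":-0.45,"ax":0,"ay":0,"az":0,"grip":40},{"dx":0,"dy":0,"dz":-0.9,"ax":0,"ay":0,"az":0,"grip":40},{"dx":0,"dy":0,"dz":-0.9,"ax":0,"ay":0,"az":0,"grip":40},{"dx":0,"dy":0,"dz":-0.9,"ax":0,"ay":0,"az":0,"grip":40}]}}

```text
time: 8.15
tcp_pos: [0.669, -0.0923, 0.1564]
tcp_rot: [0.118, 0.993, -0.0, 0.0]
wrist_force: [0.5, -0.1, -2.1]
finger_gap: 0.0495
gripper_force: 42.9
```

Call:
{"api": "arm_command", "payload": {"rows": [{"dx":0.3,"dy":0.4,"dz":0,"ax":0,"ay":0,"az":0.18,"grip":40},{"dx":0.604,"dy":0.816,"dz":0,"ax":0,"ay":0,"az":0.36,"grip":40},{"dx":0.604,"dy":0.816,"dz":0,"ax":0,"ay":0,"az":0.36,"grip":40},{"dx":0.604,"dy":0.816,"dz":0,"ax":0,"ay":0,"az":0.36,"grip":40}]}}

```text
time: 8.55
tcp_pos: [0.6272, 0.0024, 0.1536]
tcp_rot: [0.205, 0.979, -0.0, -0.003]
wrist_force: [0.8, -1.2, 0.0]
finger_gap: 0.0496
gripper_force: 42.8
```

Call:
{"api": "arm_command", "payload": {"rows": [{"dx":0.74,"dy":0.694,"dz":0,"ax":0,"ay":0,"az":0.36,"grip":40},{"dx":0.74,"dy":0.694,"dz":0,"ax":0,"ay":0,"az":0.36,"grip":40},{"dx":0.74,"dy":0.694,"dz":0,"ax":0,"ay":0,"az":0.36,"grip":40},{"dx":0.74,"dy":0.694,"dz":0,"ax":0,"ay":0,"az":0.36,"grip":40}]}}

```text
time: 8.95
tcp_pos: [0.5892, 0.0942, 0.1553]
tcp_rot: [0.293, 0.956, -0.001, -0.001]
wrist_force: [-0.1, -1.0, -0.1]
finger_gap: 0.0495
gripper_force: 42.7
```

Call:
{"api": "arm_command", "payload": {"rows": [{"dx":0.853,"dy":0.551,"dz":0,"ax":0,"ay":0,"az":0.36,"grip":40},{"dx":0.853,"dy":0.551,"dz":0,"ax":0,"ay":0,"az":0.36,"grip":40},{"dx":0.853,"dy":0.551,"dz":0,"ax":0,"ay":0,"az":0.36,"grip":40},{"dx":0.853,"dy":0.551,"dz":0,"ax":0,"ay":0,"az":0.36,"grip":40}]}}

```text
time: 9.35
tcp_pos: [0.5503, 0.1872, 0.1559]
tcp_rot: [0.378, 0.926, -0.0, -0.0]
wrist_force: [0.0, -0.6, -1.5]
finger_gap: 0.0498
gripper_force: 42.7
```

Call:
{"api": "arm_command", "payload": {"rows": [{"dx":0.938,"dy":0.389,"dz":0,"ax":0,"ay":0,"az":0.36,"grip":40},{"dx":0.938,"dy":0.389,"dz":0,"ax":0,"ay":0,"az":0.36,"grip":40},{"dx":0.938,"dy":0.389,"dz":0,"ax":0,"ay":0,"az":0.36,"grip":40},{"dx":0.938,"dy":0.389,"dz":0,"ax":0,"ay":0,"az":0.36,"grip":40}]}}

```text
time: 9.75
tcp_pos: [0.5111, 0.2805, 0.1562]
tcp_rot: [0.459, 0.888, -0.0, 0.0]
wrist_force: [0.3, 0.4, -0.3]
finger_gap: 0.0493
gripper_force: 42.7
```

Call:
{"api": "arm_command", "payload": {"rows": [{"dx":0.992,"dy":0.215,"dz":0,"ax":0,"ay":0,"az":0.36,"grip":40},{"dx":0.992,"dy":0.215,"dz":0,"ax":0,"ay":0,"az":0.36,"grip":40},{"dx":0.992,"dy":0.215,"dz":0,"ax":0,"ay":0,"az":0.36,"grip":40},{"dx":0.992,"dy":0.215,"dz":0,"ax":0,"ay":0,"az":0.36,"grip":40},{"dx":0.992,"dy":0.215,"dz":0,"ax":0,"ay":0,"az":0.36,"grip":40},{"dx":0.992,"dy":0.215,"dz":0,"ax":0,"ay":0,"az":0.36,"grip":40}]}}

```text
time: 10.35
tcp_pos: [0.4719, 0.3729, 0.1564]
tcp_rot: [0.539, 0.842, -0.0, 0.0]
wrist_force: [-0.6, -0.1, -0.8]
finger_gap: 0.0496
gripper_force: 42.7
```

Run:
```python
from h import *
A=(.4710,.3752)
plan([(*A,.06,24.6)])
```

```text
tcp [0.4719 0.3729 0.1564] tilt 0.03 closing 24.79 gap 0.0496 t 10.35 j [ 0.47  0.26  1.57 -0.    1.31  0.04]
(0.471, 0.3752, 0.06, 24.6) rows 2
   [0.025 0.002 0.964] 0.007
```

Call:
{"api": "arm_command", "payload": {"rows": [{"dx":0.025,"dy":0,"dz":0.45,"ax":0,"ay":0,"az":0,"grip":40},{"dx":0.025,"dy":0,"dz":0.9,"ax":0,"ay":0,"az":0,"grip":40},{"dx":0.025,"dy":0,"dz":0.9,"ax":0,"ay":0,"az":0,"grip":40},{"dx":0.025,"dy":0,"dz":0.9,"ax":0,"ay":0,"az":0,"grip":40}]}}

```text
time: 10.75
tcp_pos: [0.4697, 0.3761, 0.0667]
tcp_rot: [0.538, 0.843, -0.001, -0.0]
wrist_force: [-0.0, -0.8, -0.0]
finger_gap: 0.0496
gripper_force: 42.8
```

Run:
```python
from h import *
plan([(.471,.3752,-.0165,24.6)]); 
a=snap("scene","s7.png"); b=snap("top","t7.png")
cv2.imwrite("pics/c7.png",np.hstack([cv2.resize(a[190:300,230:340],(400,400),interpolation=2),cv2.resize(b[170:280,180:290],(400,400),interpolation=2)])[:,:,::-1])
```

```text
tcp [0.4697 0.3761 0.0667] tilt 0.08 closing 24.86 gap 0.0496 t 10.75 j [ 0.47  0.36  1.63 -0.    1.15  0.04]
(0.471, 0.3752, -0.0165, 24.6) rows 2
   [-0.013  0.008  0.832] 0.009
```

View pics/c7.png

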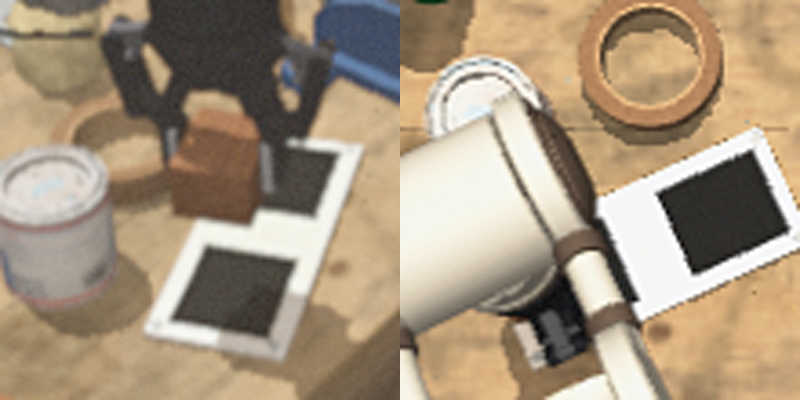

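The foot hangs above the pads. In the scene crop its lower front corners are (175,213) and (258,222) and its upper corners are (172,155), (262,170) and (212,110). Check these against the prediction.

Run:
```python
from h import *
a=cv2.imread("pics/s7.png")[:,:,::-1].copy()
p=(.4697,.3761,np.radians(24.8))
for X in corners(*p,.0902,*FT): print(np.round((np.array(proj("scene",X))-[230,190]+.5)*400/110,0),end=" ")
```

```text
[280. 165.] [204. 154.] [173. 215.] [253. 227.] [278. 114.] [200. 103.] [168. 163.] [250. 175.]
```

Agrees within about 1.4 px. Set it down, release, retract and measure.

Call:
{"api": "arm_command", "payload": {"rows": [{"dx":-0.01,"dy":0.01,"dz":0.4,"ax":0,"ay":0,"az":0.01,"grip":40},{"dx":-0.01,"dy":0.01,"dz":0.75,"ax":0,"ay":0,"az":0.01,"grip":40},{"dx":-0.01,"dy":0.01,"dz":0.83,"ax":0,"ay":0,"az":0.01,"grip":40},{"dx":-0.01,"dy":0.01,"dz":0.83,"ax":0,"ay":0,"az":0.01,"grip":40},{"dx":-0.01,"dy":0.01,"dz":0.83,"ax":0,"ay":0,"az":0.01,"grip":40},{"dx":-0.01,"dy":0.01,"dz":0.83,"ax":0,"ay":0,"az":0.01,"grip":40}]}}

```text
time: 11.45
tcp_pos: [0.4726, 0.3776, -0.0142]
tcp_rot: [0.54, 0.842, 0.002, 0.001]
wrist_force: [-0.2, -0.6, -0.1]
finger_gap: 0.0497
gripper_force: 42.8
```

Call:
{"api": "arm_command", "payload": {"rows": [{"dx":0,"dy":0,"dz":0,"ax":0,"ay":0,"az":0,"grip":75},{"dx":0,"dy":0,"dz":0,"ax":0,"ay":0,"az":0,"grip":75},{"dx":0,"dy":0,"dz":0,"ax":0,"ay":0,"az":0,"grip":75},{"dx":0,"dy":0,"dz":0,"ax":0,"ay":0,"az":0,"grip":75},{"dx":0,"dy":0,"dz":-0.5,"ax":0,"ay":0,"az":0,"grip":75},{"dx":0,"dy":0,"dz":-1,"ax":0,"ay":0,"az":0,"grip":75},{"dx":0,"dy":0,"dz":-1,"ax":0,"ay":0,"az":0,"grip":75},{"dx":0,"dy":0,"dz":-1,"ax":0,"ay":0,"az":0,"grip":75}]}}

```text
time: 12.25
tcp_pos: [0.472, 0.3773, 0.0853]
tcp_rot: [0.54, 0.842, 0.002, 0.001]
wrist_force: [-0.1, -0.5, -0.9]
finger_gap: 0.0641
gripper_force: 0.0
```

Call:
{"api": "arm_command", "payload": {"rows": [{"dx":0,"dy":0,"dz":-0.5,"ax":0,"ay":0,"az":0,"grip":75},{"dx":0,"dy":0,"dz":-0.7,"ax":0,"ay":0,"az":0,"grip":75},{"dx":0,"dy":0,"dz":-0.7,"ax":0,"ay":0,"az":0,"grip":75},{"dx":0,"dy":0,"dz":-0.7,"ax":0,"ay":0,"az":0,"grip":75}]}}

```text
time: 12.65
tcp_pos: [0.4699, 0.3761, 0.1516]
tcp_rot: [0.54, 0.842, -0.001, -0.001]
wrist_force: [-0.3, 0.3, -0.7]
finger_gap: 0.0639
gripper_force: 0.0
```

Run:
```python
from h import *
plan([(.671,.1335,.155,78.6)])
```

```text
tcp [0.4699 0.3761 0.1516] tilt 0.17 closing 24.64 gap 0.0639 t 12.65 j [ 0.47  0.27  1.57 -0.    1.31  0.04]
(0.671, 0.1335, 0.155, 78.6) rows 2
   [-0.761  0.204 -0.009] -0.471
   [-0.788  0.021 -0.009] -0.471
   [-0.771 -0.163 -0.009] -0.471
   [-0.711 -0.339 -0.009] -0.471
```

Call:
{"api": "arm_command", "payload": {"rows": [{"dx":-0.76,"dy":0.204,"dz":0,"ax":0,"ay":0,"az":-0.471,"grip":75},{"dx":-0.76,"dy":0.204,"dz":0,"ax":0,"ay":0,"az":-0.471,"grip":75},{"dx":-0.76,"dy":0.204,"dz":0,"ax":0,"ay":0,"az":-0.471,"grip":75},{"dx":-0.76,"dy":0.204,"dz":0,"ax":0,"ay":0,"az":-0.471,"grip":75}]}}

```text
time: 13.05
tcp_pos: [0.5197, 0.3152, 0.1507]
tcp_rot: [0.438, 0.899, -0.002, -0.002]
wrist_force: [0.6, 0.3, 0.7]
finger_gap: 0.0643
gripper_force: 0.0
```

Call:
{"api": "arm_command", "payload": {"rows": [{"dx":-0.788,"dy":0.021,"dz":0,"ax":0,"ay":0,"az":-0.471,"grip":75},{"dx":-0.788,"dy":0.021,"dz":0,"ax":0,"ay":0,"az":-0.471,"grip":75},{"dx":-0.788,"dy":0.021,"dz":0,"ax":0,"ay":0,"az":-0.471,"grip":75},{"dx":-0.788,"dy":0.021,"dz":0,"ax":0,"ay":0,"az":-0.471,"grip":75}]}}

```text
time: 13.45
tcp_pos: [0.5701, 0.2559, 0.1521]
tcp_rot: [0.329, 0.944, -0.0, -0.001]
wrist_force: [-0.2, -0.6, -0.1]
finger_gap: 0.0644
gripper_force: 0.0
```

Call:
{"api": "arm_command", "payload": {"rows": [{"dx":-0.771,"dy":-0.163,"dz":0,"ax":0,"ay":0,"az":-0.471,"grip":75},{"dx":-0.771,"dy":-0.163,"dz":0,"ax":0,"ay":0,"az":-0.471,"grip":75},{"dx":-0.771,"dy":-0.163,"dz":0,"ax":0,"ay":0,"az":-0.471,"grip":75},{"dx":-0.771,"dy":-0.163,"dz":0,"ax":0,"ay":0,"az":-0.471,"grip":75}]}}

```text
time: 13.85
tcp_pos: [0.6205, 0.196, 0.1527]
tcp_rot: [0.216, 0.976, 0.0, -0.001]
wrist_force: [-0.9, -0.5, 0.3]
finger_gap: 0.0641
gripper_force: 0.0
```

Call:
{"api": "arm_command", "payload": {"rows": [{"dx":-0.711,"dy":-0.339,"dz":0,"ax":0,"ay":0,"az":-0.471,"grip":75},{"dx":-0.711,"dy":-0.339,"dz":0,"ax":0,"ay":0,"az":-0.471,"grip":75},{"dx":-0.711,"dy":-0.339,"dz":0,"ax":0,"ay":0,"az":-0.471,"grip":75},{"dx":-0.711,"dy":-0.339,"dz":0,"ax":0,"ay":0,"az":-0.471,"grip":75},{"dx":-0.711,"dy":-0.339,"dz":0,"ax":0,"ay":0,"az":-0.471,"grip":75},{"dx":-0.711,"dy":-0.339,"dz":0,"ax":0,"ay":0,"az":-0.471,"grip":75}]}}

```text
time: 14.45
tcp_pos: [0.671, 0.1358, 0.1535]
tcp_rot: [0.099, 0.995, 0.0, -0.0]
wrist_force: [0.4, 0.1, 0.2]
finger_gap: 0.0642
gripper_force: 0.0
```

Run:
```python
from h import *
plan([(.671,.1335,-.0235,78.6)])
a=snap("scene","s8.png"); b=snap("top","t8.png")
p,f=efit("top",b,(.471,.3755),.006,FT,(.3,.43,.55),rng=.006); print("dark",p,np.degrees(p[2]),f)
q,f=efit("scene",a,(.471,.3755),.006,FT,(.3,.43,.55),rng=.006); print("dark sc",q,np.degrees(q[2]),f)
q,f=efit("scene",cv2.imread("pics/scene0.png")[:,:,::-1].copy(),(.4955,.3225),0,AB,(.43,),rng=.003); print("asm sc",q,np.degrees(q[2]),f)
x,y,_=p; D=np.array([x-.4956,y-.3228]); t=np.radians(24.6); print("in board frame",D@[np.cos(t),np.sin(t)],D@[-np.sin(t),np.cos(t)])
B=b[130:290,180:340].copy(); show(b,"top",[(p,.006,FT)],(180,160,150,130),4,"c8.png")
```

```text
tcp [0.671  0.1358 0.1535] tilt 0.04 closing 78.68 gap 0.0642 t 14.45 j [ 0.02  0.47  1.3   0.    1.37 -1.35]
(0.671, 0.1335, -0.0235, 78.6) rows 2
   [-0.002 -0.011  0.885] 0.001
   [-0.002 -0.011  0.885] 0.001
dark [0.47236648 0.37836837 0.40444964] 23.17325747009207 998.4576416015625
dark sc [0.46912962 0.38024189 0.36916778] 21.151755722086982 750.288330078125
asm sc [0.49311025 0.32382606 0.42352848] 24.26639418185436 935.032470703125
in board frame 0.0020072870660092553 0.06019644151383045
```

View pics/c8.png

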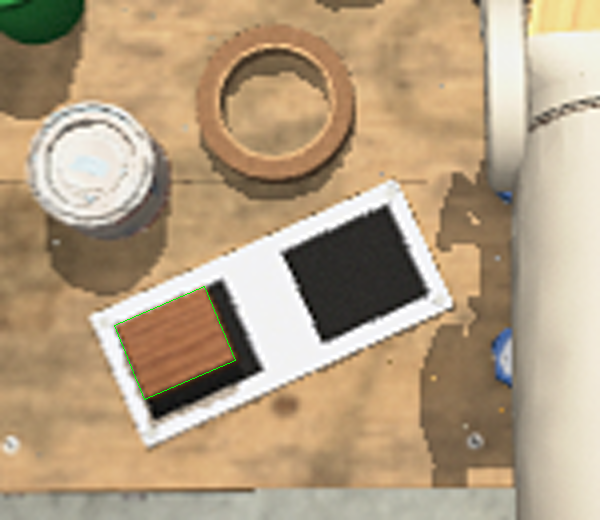

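The dark foot sits on the left pad at (175,342), within about 2 mm each way and 1.4° (release followed the measured TCP exactly). Now go down on the pale foot, with a mid correction.

Call:
{"api": "arm_command", "payload": {"rows": [{"dx":0,"dy":-0.015,"dz":0.45,"ax":0,"ay":0,"az":0,"grip":75},{"dx":0,"dy":-0.015,"dz":0.9,"ax":0,"ay":0,"az":0,"grip":75},{"dx":0,"dy":-0.015,"dz":0.9,"ax":0,"ay":0,"az":0,"grip":75},{"dx":0,"dy":-0.015,"dz":0.9,"ax":0,"ay":0,"az":0,"grip":75},{"dx":0,"dy":-0.015,"dz":0.9,"ax":0,"ay":0,"az":0,"grip":75}]}}

```text
time: 15.05
tcp_pos: [0.6738, 0.1329, 0.0671]
tcp_rot: [0.099, 0.995, 0.0, 0.003]
wrist_force: [0.4, -0.5, -0.4]
finger_gap: 0.064
gripper_force: 0.0
```

Run:
```python
from h import *
plan([(.671,.134,-.0235,78.6)])
im=cv2.imread("pics/scene0.png")[:,:,::-1].copy()
q,f=efit("scene",im,(.671,.134),0,FT,(1.3,1.4),rng=.005); print("pale sc",q,np.degrees(q[2]),f)
q,f=efit("scene",im,(.669,-.093),0,FT,(1.25,1.35),rng=.005); print("dark sc",q,np.degrees(q[2]),f)
```

```text
tcp [0.6738 0.1329 0.0671] tilt 0.3 closing 78.62 gap 0.064 t 15.05 j [ 0.02  0.56  1.37  0.    1.21 -1.35]
(0.671, 0.134, -0.0235, 78.6) rows 2
   [0.03  0.006 0.906] 0.001
pale sc [0.66835898 0.13629951 1.3861052 ] 79.41797796057315 643.4656372070312
dark sc [ 0.66521579 -0.08983414  1.30130453] 74.5592572964436 690.4937744140625
```

Call:
{"api": "arm_command", "payload": {"rows": [{"dx":0.02,"dy":0,"dz":0.3,"ax":0,"ay":0,"az":0,"grip":75},{"dx":0.02,"dy":0,"dz":0.6,"ax":0,"ay":0,"az":0,"grip":75},{"dx":0.02,"dy":0,"dz":0.85,"ax":0,"ay":0,"az":0,"grip":75},{"dx":0.02,"dy":0,"dz":0.9,"ax":0,"ay":0,"az":0,"grip":75},{"dx":0.02,"dy":0,"dz":0.9,"ax":0,"ay":0,"az":0,"grip":75}]}}

```text
time: 15.55
tcp_pos: [0.6707, 0.1332, -0.0249]
tcp_rot: [0.099, 0.995, 0.0, 0.001]
wrist_force: [-0.3, 0.3, 0.3]
finger_gap: 0.0641
gripper_force: 0.0
```

Call:
{"api": "arm_command", "payload": {"rows": [{"dx":0,"dy":0,"dz":0,"ax":0,"ay":0,"az":0,"grip":40},{"dx":0,"dy":0,"dz":0,"ax":0,"ay":0,"az":0,"grip":40},{"dx":0,"dy":0,"dz":0,"ax":0,"ay":0,"az":0,"grip":40},{"dx":0,"dy":0,"dz":0,"ax":0,"ay":0,"az":0,"grip":40},{"dx":0,"dy":0,"dz":0,"ax":0,"ay":0,"az":0,"grip":40}]}}

```text
time: 16.05
tcp_pos: [0.6723, 0.133, -0.0232]
tcp_rot: [0.099, 0.995, 0.0, 0.003]
wrist_force: [0.3, -0.9, 7.5]
finger_gap: 0.0497
gripper_force: 43.8
```

Run:
```python
from h import *
plan([(.671,.134,.155,78.6),(.52,.2695,.155,24.6)])
```

```text
tcp [ 0.6723  0.133  -0.0232] tilt 0.32 closing 78.61 gap 0.0497 t 16.05 j [ 0.02  0.67  1.4   0.    1.07 -1.35]
(0.671, 0.134, 0.155, 78.6) rows 2
   [ 0.008  0.003 -0.891] 0.0
   [ 0.008  0.003 -0.891] 0.0
(0.52, 0.2695, 0.155, 24.6) rows 3
   [ 0.583  0.343 -0.   ] 0.628
   [ 0.66   0.146 -0.   ] 0.628
   [ 0.673 -0.065 -0.   ] 0.628
```

Call:
{"api": "arm_command", "payload": {"rows": [{"dx":0,"dy":0,"dz":-0.2,"ax":0,"ay":0,"az":0,"grip":40},{"dx":0,"dy":0,"dz":-0.6,"ax":0,"ay":0,"az":0,"grip":40},{"dx":0,"dy":0,"dz":-0.9,"ax":0,"ay":0,"az":0,"grip":40},{"dx":0,"dy":0,"dz":-0.9,"ax":0,"ay":0,"az":0,"grip":40}]}}

```text
time: 16.45
tcp_pos: [0.6743, 0.1331, 0.0709]
tcp_rot: [0.099, 0.995, 0.001, 0.006]
wrist_force: [1.2, 0.4, 0.1]
finger_gap: 0.0492
gripper_force: 43.1
```

Call:
{"api": "arm_command", "payload": {"rows": [{"dx":0,"dy":0,"dz":-0.5,"ax":0,"ay":0,"az":0,"grip":40},{"dx":0,"dy":0,"dz":-0.9,"ax":0,"ay":0,"az":0,"grip":40},{"dx":0,"dy":0,"dz":-0.9,"ax":0,"ay":0,"az":0,"grip":40},{"dx":0,"dy":0,"dz":-0.9,"ax":0,"ay":0,"az":0,"grip":40}]}}

```text
time: 16.85
tcp_pos: [0.6703, 0.1329, 0.1546]
tcp_rot: [0.099, 0.995, 0.0, 0.001]
wrist_force: [0.2, 0.4, -1.0]
finger_gap: 0.0494
gripper_force: 43.1
```

Call:
{"api": "arm_command", "payload": {"rows": [{"dx":0.583,"dy":0.343,"dz":0,"ax":0,"ay":0,"az":0.628,"grip":40},{"dx":0.583,"dy":0.343,"dz":0,"ax":0,"ay":0,"az":0.628,"grip":40},{"dx":0.583,"dy":0.343,"dz":0,"ax":0,"ay":0,"az":0.628,"grip":40},{"dx":0.583,"dy":0.343,"dz":0,"ax":0,"ay":0,"az":0.628,"grip":40},{"dx":0.583,"dy":0.343,"dz":0,"ax":0,"ay":0,"az":0.628,"grip":40}]}}

```text
time: 17.35
tcp_pos: [0.6194, 0.1773, 0.1525]
tcp_rot: [0.253, 0.967, -0.0, -0.0]
wrist_force: [-0.9, 0.3, -0.9]
finger_gap: 0.0494
gripper_force: 43.0
```

Call:
{"api": "arm_command", "payload": {"rows": [{"dx":0.66,"dy":0.146,"dz":0,"ax":0,"ay":0,"az":0.628,"grip":40},{"dx":0.66,"dy":0.146,"dz":0,"ax":0,"ay":0,"az":0.628,"grip":40},{"dx":0.66,"dy":0.146,"dz":0,"ax":0,"ay":0,"az":0.628,"grip":40},{"dx":0.66,"dy":0.146,"dz":0,"ax":0,"ay":0,"az":0.628,"grip":40},{"dx":0.66,"dy":0.146,"dz":0,"ax":0,"ay":0,"az":0.628,"grip":40}]}}

```text
time: 17.85
tcp_pos: [0.57, 0.2221, 0.1535]
tcp_rot: [0.401, 0.916, -0.0, 0.0]
wrist_force: [0.5, -0.7, -0.2]
finger_gap: 0.0492
gripper_force: 43.0
```

Call:
{"api": "arm_command", "payload": {"rows": [{"dx":0.673,"dy":-0.065,"dz":0,"ax":0,"ay":0,"az":0.628,"grip":40},{"dx":0.673,"dy":-0.065,"dz":0,"ax":0,"ay":0,"az":0.628,"grip":40},{"dx":0.673,"dy":-0.065,"dz":0,"ax":0,"ay":0,"az":0.628,"grip":40},{"dx":0.673,"dy":-0.065,"dz":0,"ax":0,"ay":0,"az":0.628,"grip":40},{"dx":0.673,"dy":-0.065,"dz":0,"ax":0,"ay":0,"az":0.628,"grip":40},{"dx":0.673,"dy":-0.065,"dz":0,"ax":0,"ay":0,"az":0.628,"grip":40}]}}

```text
time: 18.45
tcp_pos: [0.5196, 0.2674, 0.1536]
tcp_rot: [0.54, 0.842, 0.0, 0.0]
wrist_force: [-0.2, -0.5, -0.8]
finger_gap: 0.0493
gripper_force: 43.0
```

Run:
```python
from h import *
plan([(.52,.2695,.065,24.6),(.52,.2695,-.0165,24.6)])
```

```text
tcp [0.5196 0.2674 0.1536] tilt 0.03 closing 24.64 gap 0.0493 t 18.45 j [ 0.27  0.22  1.62 -0.    1.3  -0.16]
(0.52, 0.2695, 0.065, 24.6) rows 2
   [0.017 0.012 0.886] 0.001
(0.52, 0.2695, -0.0165, 24.6) rows 2
   [0.    0.    0.815] -0.0
```

Call:
{"api": "arm_command", "payload": {"rows": [{"dx":0.017,"dy":0.012,"dz":0.45,"ax":0,"ay":0,"az":0,"grip":40},{"dx":0.017,"dy":0.012,"dz":0.89,"ax":0,"ay":0,"az":0,"grip":40},{"dx":0.017,"dy":0.012,"dz":0.89,"ax":0,"ay":0,"az":0,"grip":40},{"dx":0.017,"dy":0.012,"dz":0.89,"ax":0,"ay":0,"az":0,"grip":40}]}}

```text
time: 18.85
tcp_pos: [0.519, 0.2699, 0.0646]
tcp_rot: [0.54, 0.842, -0.001, -0.0]
wrist_force: [1.5, 0.8, 0.8]
finger_gap: 0.0496
gripper_force: 43.0
```

Call:
{"api": "arm_command", "payload": {"rows": [{"dx":0,"dy":0,"dz":0.4,"ax":0,"ay":0,"az":0,"grip":40},{"dx":0,"dy":0,"dz":0.7,"ax":0,"ay":0,"az":0,"grip":40},{"dx":0,"dy":0,"dz":0.7,"ax":0,"ay":0,"az":0,"grip":40},{"dx":0,"dy":0,"dz":0.7,"ax":0,"ay":0,"az":0,"grip":40},{"dx":0,"dy":0,"dz":0.7,"ax":0,"ay":0,"az":0,"grip":40}]}}

```text
time: 19.35
tcp_pos: [0.5219, 0.2711, -0.0019]
tcp_rot: [0.54, 0.842, 0.002, 0.002]
wrist_force: [0.6, -0.0, 0.1]
finger_gap: 0.0493
gripper_force: 43.0
```

Run:
```python
from h import *
plan([(.52,.2695,-.0165,24.6)])
```

```text
tcp [ 0.5219  0.2711 -0.0019] tilt 0.34 closing 24.64 gap 0.0493 t 19.35 j [ 0.27  0.43  1.7  -0.    1.01 -0.16]
(0.52, 0.2695, -0.0165, 24.6) rows 1
   [-0.007 -0.024  0.146] 0.001
```

Call:
{"api": "arm_command", "payload": {"rows": [{"dx":-0.007,"dy":-0.02,"dz":0.07,"ax":0,"ay":0,"az":0,"grip":40},{"dx":-0.007,"dy":-0.02,"dz":0.14,"ax":0,"ay":0,"az":0,"grip":40},{"dx":-0.007,"dy":-0.02,"dz":0.14,"ax":0,"ay":0,"az":0,"grip":40},{"dx":-0.007,"dy":-0.02,"dz":0.14,"ax":0,"ay":0,"az":0,"grip":40},{"dx":-0.007,"dy":-0.02,"dz":0.14,"ax":0,"ay":0,"az":0,"grip":40}]}}

```text
time: 19.85
tcp_pos: [0.5188, 0.2693, -0.0176]
tcp_rot: [0.54, 0.842, 0.001, 0.001]
wrist_force: [-2.1, -1.2, 9.3]
finger_gap: 0.0492
gripper_force: 44.9
```

Run:
```python
from h import *
plan([(.52,.2695,-.0165,24.6)])
```

```text
tcp [ 0.5188  0.2693 -0.0176] tilt 0.16 closing 24.65 gap 0.0492 t 19.85 j [ 0.27  0.45  1.71 -0.    0.98 -0.16]
(0.52, 0.2695, -0.0165, 24.6) rows 1
   [-0.004  0.011 -0.011] 0.002
```

Call:
{"api": "arm_command", "payload": {"rows": [{"dx":0,"dy":0,"dz":0,"ax":0,"ay":0,"az":0,"grip":75},{"dx":0,"dy":0,"dz":0,"ax":0,"ay":0,"az":0,"grip":75},{"dx":0,"dy":0,"dz":0,"ax":0,"ay":0,"az":0,"grip":75},{"dx":0,"dy":0,"dz":0,"ax":0,"ay":0,"az":0,"grip":75},{"dx":0,"dy":0,"dz":-0.5,"ax":0,"ay":0,"az":0,"grip":75},{"dx":0,"dy":0,"dz":-1,"ax":0,"ay":0,"az":0,"grip":75},{"dx":0,"dy":0,"dz":-1,"ax":0,"ay":0,"az":0,"grip":75},{"dx":0,"dy":0,"dz":-1,"ax":0,"ay":0,"az":0,"grip":75}]}}

```text
time: 20.65
tcp_pos: [0.5186, 0.2693, 0.0821]
tcp_rot: [0.54, 0.842, 0.001, 0.001]
wrist_force: [-0.5, -0.7, -0.2]
finger_gap: 0.0641
gripper_force: 0.0
```

Call:
{"api": "arm_command", "payload": {"rows": [{"dx":0,"dy":0,"dz":-0.5,"ax":0,"ay":0,"az":0,"grip":100},{"dx":0,"dy":0,"dz":-0.95,"ax":0,"ay":0,"az":0,"grip":100},{"dx":0,"dy":0,"dz":-0.95,"ax":0,"ay":0,"az":0,"grip":100},{"dx":0,"dy":0,"dz":-0.95,"ax":0,"ay":0,"az":0,"grip":100}]}}

```text
time: 21.05
tcp_pos: [0.5173, 0.2688, 0.1749]
tcp_rot: [0.54, 0.842, -0.0, -0.0]
wrist_force: [-0.3, -0.0, -0.4]
finger_gap: 0.0854
gripper_force: 0.0
```

Run:
```python
from h import *
plan([(.4947,-.096,.17,91)])
```

```text
tcp [0.5173 0.2688 0.1749] tilt 0.03 closing 24.64 gap 0.0854 t 21.05 j [ 0.27  0.2   1.6   0.    1.34 -0.16]
(0.4947, -0.096, 0.17, 91) rows 2
   [-0.806 -0.431  0.012] -0.579
   [-0.649 -0.644  0.012] -0.579
   [-0.438 -0.802  0.012] -0.579
   [-0.191 -0.894  0.012] -0.579
```

Call:
{"api": "arm_command", "payload": {"rows": [{"dx":-0.806,"dy":-0.431,"dz":0,"ax":0,"ay":0,"az":-0.579,"grip":100},{"dx":-0.806,"dy":-0.431,"dz":0,"ax":0,"ay":0,"az":-0.579,"grip":100},{"dx":-0.806,"dy":-0.431,"dz":0,"ax":0,"ay":0,"az":-0.579,"grip":100},{"dx":-0.806,"dy":-0.431,"dz":0,"ax":0,"ay":0,"az":-0.579,"grip":100}]}}

```text
time: 21.45
tcp_pos: [0.5102, 0.1769, 0.1727]
tcp_rot: [0.414, 0.91, -0.001, -0.002]
wrist_force: [0.5, -0.0, -0.7]
finger_gap: 0.0853
gripper_force: 0.0
```

Call:
{"api": "arm_command", "payload": {"rows": [{"dx":-0.649,"dy":-0.644,"dz":0,"ax":0,"ay":0,"az":-0.579,"grip":100},{"dx":-0.649,"dy":-0.644,"dz":0,"ax":0,"ay":0,"az":-0.579,"grip":100},{"dx":-0.649,"dy":-0.644,"dz":0,"ax":0,"ay":0,"az":-0.579,"grip":100},{"dx":-0.649,"dy":-0.644,"dz":0,"ax":0,"ay":0,"az":-0.579,"grip":100}]}}

```text
time: 21.85
tcp_pos: [0.5056, 0.0867, 0.1743]
tcp_rot: [0.278, 0.96, 0.0, -0.001]
wrist_force: [-0.1, 0.0, -0.7]
finger_gap: 0.0852
gripper_force: 0.0
```

Call:
{"api": "arm_command", "payload": {"rows": [{"dx":-0.438,"dy":-0.802,"dz":0,"ax":0,"ay":0,"az":-0.579,"grip":100},{"dx":-0.438,"dy":-0.802,"dz":0,"ax":0,"ay":0,"az":-0.579,"grip":100},{"dx":-0.438,"dy":-0.802,"dz":0,"ax":0,"ay":0,"az":-0.579,"grip":100},{"dx":-0.438,"dy":-0.802,"dz":0,"ax":0,"ay":0,"az":-0.579,"grip":100}]}}

```text
time: 22.25
tcp_pos: [0.5005, -0.0041, 0.1749]
tcp_rot: [0.137, 0.991, 0.0, -0.001]
wrist_force: [0.9, 0.2, -0.6]
finger_gap: 0.0856
gripper_force: 0.0
```

Call:
{"api": "arm_command", "payload": {"rows": [{"dx":-0.191,"dy":-0.894,"dz":0,"ax":0,"ay":0,"az":-0.579,"grip":100},{"dx":-0.191,"dy":-0.894,"dz":0,"ax":0,"ay":0,"az":-0.579,"grip":100},{"dx":-0.191,"dy":-0.894,"dz":0,"ax":0,"ay":0,"az":-0.579,"grip":100},{"dx":-0.191,"dy":-0.894,"dz":0,"ax":0,"ay":0,"az":-0.579,"grip":100},{"dx":-0.191,"dy":-0.894,"dz":0,"ax":0,"ay":0,"az":-0.579,"grip":100}]}}

```text
time: 22.75
tcp_pos: [0.4951, -0.0942, 0.1751]
tcp_rot: [-0.009, 1.0, 0.001, -0.0]
wrist_force: [0.2, 0.4, -0.0]
finger_gap: 0.0855
gripper_force: 0.0
```

```bash
cat > m2.py <<'E'
from h import *
plan([(.4947,-.096,.08,91),(.4947,-.096,-.0265,91)])
a=snap("scene","s9.png"); b=snap("top","t9.png")
t=np.radians(24.6); BR=np.array([[np.cos(t),np.sin(t)],[-np.sin(t),np.cos(t)]])
for n,o,im in(("top",(.4956,.3228),b),("scene",(.4931,.3238),a)):
  for nm,g in(("dark",(.4715,.3755)),("pale",(.52,.27))):
    g=np.array(g)+np.array(o)-(.4956,.3228)
    p,f=efit(n,im,g,.006,FT,(.35,.43,.5),rng=.004); print(n,nm,p,np.degrees(p[2]),"board frame mm",1000*BR@(p[:2]-np.array(o)),f)
E
python3 m2.py
```

```text
tcp [ 0.4951 -0.0942  0.1751] tilt 0.07 closing -269.01 gap 0.0855 t 22.75 j [-0.43 -0.    1.82  0.    1.32 -2.02]
(0.4947, -0.096, 0.08, 91) rows 4
   [ 0.    -0.001  0.073] -0.967
   [ 0.001 -0.001  0.073] -0.967
   [ 0.001 -0.     0.073] -0.967
   [0.001 0.    0.073] -0.967
   [0.001 0.001 0.073] -0.967
   [0.001 0.001 0.073] -0.967
   [-0.     0.001  0.073] -0.967
   [-0.001  0.001  0.073] -0.967
   [-0.001  0.001  0.073] -0.967
   [-0.001  0.     0.073] -0.967
   [-0.001 -0.001  0.073] -0.967
   [-0.001 -0.001  0.073] -0.967
   [-0.    -0.001  0.073] -0.967
(0.4947, -0.096, -0.0265, 91) rows 2
   [-0.     0.     0.532] -0.0
   [-0.     0.     0.532] -0.0
top dark [0.47229919 0.37832684 0.39915912] 22.87013294374715 board frame mm [ 1.92881834 60.18668671] 998.3547973632812
top pale [0.52152291 0.27112548 0.42927985] 24.59592378718245 board frame mm [  2.05893459 -57.77554911] 992.2835693359375
scene dark [0.46903004 0.38042901 0.36634948] 20.990279299346383 board frame mm [ 1.6882951  61.50900671] 745.2180786132812
scene pale [0.51807348 0.2733537  0.41517296] 23.78765826454528 board frame mm [  1.70696065 -56.26357504] 669.545654296875
```

Both feet sit within about 2 mm of their pads. Now down on the top board.

Call:
{"api": "arm_command", "payload": {"rows": [{"dx":0,"dy":-0.015,"dz":0.5,"ax":0,"ay":0,"az":0,"grip":100},{"dx":0,"dy":-0.015,"dz":0.95,"ax":0,"ay":0,"az":0,"grip":100},{"dx":0,"dy":-0.015,"dz":0.95,"ax":0,"ay":0,"az":0,"grip":100},{"dx":0,"dy":-0.015,"dz":0.95,"ax":0,"ay":0,"az":0,"grip":100}]}}

```text
time: 23.25
tcp_pos: [0.4948, -0.0966, 0.0809]
tcp_rot: [-0.009, 1.0, 0.0, -0.001]
wrist_force: [-0.3, -1.4, 0.3]
finger_gap: 0.0854
gripper_force: 0.0
```

Call:
{"api": "arm_command", "payload": {"rows": [{"dx":0,"dy":0,"dz":0.3,"ax":0,"ay":0,"az":0,"grip":100},{"dx":0,"dy":0,"dz":0.6,"ax":0,"ay":0,"az":0,"grip":100},{"dx":0,"dy":0,"dz":0.85,"ax":0,"ay":0,"az":0,"grip":100},{"dx":0,"dy":0,"dz":0.95,"ax":0,"ay":0,"az":0,"grip":100},{"dx":0,"dy":0,"dz":0.95,"ax":0,"ay":0,"az":0,"grip":100},{"dx":0,"dy":0,"dz":0.95,"ax":0,"ay":0,"az":0,"grip":100}]}}

```text
time: 23.85
tcp_pos: [0.4969, -0.0983, -0.0122]
tcp_rot: [-0.009, 1.0, -0.001, 0.002]
wrist_force: [0.1, 0.0, 0.1]
finger_gap: 0.0854
gripper_force: 0.0
```

Run:
```python
from h import *
plan([(.4947,-.096,-.024,-269)]); print(ctrl.sense()["wrist_force"])
```

```text
tcp [ 0.4969 -0.0983 -0.0122] tilt 0.23 closing -269.0 gap 0.0854 t 23.85 j [-0.43  0.27  1.94  0.    0.93 -2.02]
(0.4947, -0.096, -0.024, -269) rows 1
   [0.022 0.023 0.118] -0.0
[0.05947204 0.02990911 0.07482265]
```

Call:
{"api": "arm_command", "payload": {"rows": [{"dx":0.02,"dy":0.02,"dz":0.06,"ax":0,"ay":0,"az":0,"grip":100},{"dx":0.02,"dy":0.02,"dz":0.12,"ax":0,"ay":0,"az":0,"grip":100},{"dx":0.02,"dy":0.02,"dz":0.12,"ax":0,"ay":0,"az":0,"grip":100},{"dx":0.02,"dy":0.02,"dz":0.12,"ax":0,"ay":0,"az":0,"grip":50},{"dx":0.02,"dy":0.02,"dz":0.12,"ax":0,"ay":0,"az":0,"grip":50},{"dx":0.02,"dy":0.02,"dz":0.12,"ax":0,"ay":0,"az":0,"grip":50},{"dx":0.02,"dy":0.02,"dz":0.12,"ax":0,"ay":0,"az":0,"grip":50},{"dx":0.02,"dy":0.02,"dz":0.12,"ax":0,"ay":0,"az":0,"grip":50},{"dx":0.02,"dy":0.02,"dz":0.12,"ax":0,"ay":0,"az":0,"grip":50}], "newtons": 50}}

```text
time: 24.75
tcp_pos: [0.4934, -0.0958, -0.026]
tcp_rot: [-0.009, 1.0, -0.0, 0.0]
wrist_force: [-0.4, 0.6, 5.5]
finger_gap: 0.0584
gripper_force: 54.4
```

Run:
```python
from h import *
plan([]); print(ctrl.sense()["wrist_force"])
```

```text
tcp [ 0.4934 -0.0958 -0.026 ] tilt 0.06 closing -269.02 gap 0.0584 t 24.75 j [-0.43  0.29  1.95  0.    0.9  -2.02]
[-0.36800917  0.62757167  5.49694102]
```

Call:
{"api": "arm_command", "payload": {"rows": [{"dx":0,"dy":0,"dz":-0.2,"ax":0,"ay":0,"az":0,"grip":50},{"dx":0,"dy":0,"dz":-0.6,"ax":0,"ay":0,"az":0,"grip":50},{"dx":0,"dy":0,"dz":-1,"ax":0,"ay":0,"az":0,"grip":50},{"dx":0,"dy":0,"dz":-1,"ax":0,"ay":0,"az":0,"grip":50}]}}

```text
time: 25.15
tcp_pos: [0.4969, -0.0974, 0.0789]
tcp_rot: [-0.009, 1.0, -0.002, 0.005]
wrist_force: [0.0, -1.1, -0.7]
finger_gap: 0.0588
gripper_force: 54.4
```

Call:
{"api": "arm_command", "payload": {"rows": [{"dx":0,"dy":0,"dz":-0.4,"ax":0,"ay":0,"az":0,"grip":50},{"dx":0,"dy":0,"dz":-0.8,"ax":0,"ay":0,"az":0,"grip":50},{"dx":0,"dy":0,"dz":-1,"ax":0,"ay":0,"az":0,"grip":50},{"dx":0,"dy":0,"dz":-1,"ax":0,"ay":0,"az":0,"grip":50},{"dx":0,"dy":0,"dz":-1,"ax":0,"ay":0,"az":0,"grip":50}]}}

```text
time: 25.65
tcp_pos: [0.492, -0.0952, 0.1717]
tcp_rot: [-0.009, 1.0, 0.0, -0.001]
wrist_force: [-0.6, 0.3, -1.4]
finger_gap: 0.0586
gripper_force: 54.8
```

Run:
```python
from h import *
plan([(.496,.3244,.17,24.6-360)])
a=snap("scene","s10.png"); b=snap("top","t10.png")
s=ctrl.sense(); p=s["tcp_pos"]
for n,im in(("top",b),("scene",a)):
    q,f=efit(n,im,p[:2],p[2]+.026,TB,(-1.55,),rng=.004); print(n,q,np.degrees(q[2]),f)
```

```text
tcp [ 0.492  -0.0952  0.1717] tilt 0.13 closing -269.01 gap 0.0586 t 25.65 j [-0.43 -0.01  1.83 -0.    1.32 -2.02]
(0.496, 0.3244, 0.17, -335.4) rows 2
   [-0.022  0.839  0.003] 0.463
   [0.171 0.822 0.003] 0.463
   [0.355 0.76  0.003] 0.463
   [0.52  0.659 0.003] 0.463
   [0.658 0.522 0.003] 0.463
top [ 0.50312974 -0.09299208 -1.50401266] -86.17357758801673 546.167724609375
scene [ 0.49143181 -0.09486529 -1.52199481] -87.20387919161494 694.963134765625
```

Call:
{"api": "arm_command", "payload": {"rows": [{"dx":0,"dy":0.4,"dz":0,"ax":0,"ay":0,"az":0.2,"grip":50},{"dx":-0.022,"dy":0.839,"dz":0,"ax":0,"ay":0,"az":0.463,"grip":50},{"dx":-0.022,"dy":0.839,"dz":0,"ax":0,"ay":0,"az":0.463,"grip":50},{"dx":-0.022,"dy":0.839,"dz":0,"ax":0,"ay":0,"az":0.463,"grip":50}]}}

```text
time: 26.15
tcp_pos: [0.4925, -0.0108, 0.1717]
tcp_rot: [0.105, 0.994, 0.0, -0.002]
wrist_force: [-0.0, -1.4, -1.0]
finger_gap: 0.0587
gripper_force: 54.8
```

Call:
{"api": "arm_command", "payload": {"rows": [{"dx":0.171,"dy":0.822,"dz":0,"ax":0,"ay":0,"az":0.463,"grip":50},{"dx":0.171,"dy":0.822,"dz":0,"ax":0,"ay":0,"az":0.463,"grip":50},{"dx":0.171,"dy":0.822,"dz":0,"ax":0,"ay":0,"az":0.463,"grip":50},{"dx":0.171,"dy":0.822,"dz":0,"ax":0,"ay":0,"az":0.463,"grip":50}]}}

```text
time: 26.55
tcp_pos: [0.4941, 0.0717, 0.1726]
tcp_rot: [0.22, 0.976, -0.0, -0.001]
wrist_force: [-0.0, -0.4, -1.7]
finger_gap: 0.0583
gripper_force: 54.8
```

Call:
{"api": "arm_command", "payload": {"rows": [{"dx":0.355,"dy":0.76,"dz":0,"ax":0,"ay":0,"az":0.463,"grip":50},{"dx":0.355,"dy":0.76,"dz":0,"ax":0,"ay":0,"az":0.463,"grip":50},{"dx":0.355,"dy":0.76,"dz":0,"ax":0,"ay":0,"az":0.463,"grip":50},{"dx":0.355,"dy":0.76,"dz":0,"ax":0,"ay":0,"az":0.463,"grip":50}]}}

```text
time: 26.95
tcp_pos: [0.4953, 0.155, 0.173]
tcp_rot: [0.332, 0.943, -0.001, -0.0]
wrist_force: [0.0, -0.8, -1.0]
finger_gap: 0.0586
gripper_force: 54.9
```

Call:
{"api": "arm_command", "payload": {"rows": [{"dx":0.52,"dy":0.659,"dz":0,"ax":0,"ay":0,"az":0.463,"grip":50},{"dx":0.52,"dy":0.659,"dz":0,"ax":0,"ay":0,"az":0.463,"grip":50},{"dx":0.52,"dy":0.659,"dz":0,"ax":0,"ay":0,"az":0.463,"grip":50},{"dx":0.52,"dy":0.659,"dz":0,"ax":0,"ay":0,"az":0.463,"grip":50}]}}

```text
time: 27.35
tcp_pos: [0.4963, 0.2387, 0.1731]
tcp_rot: [0.439, 0.899, -0.001, 0.0]
wrist_force: [0.3, 0.2, -1.3]
finger_gap: 0.0589
gripper_force: 54.9
```

Call:
{"api": "arm_command", "payload": {"rows": [{"dx":0.658,"dy":0.522,"dz":0,"ax":0,"ay":0,"az":0.463,"grip":50},{"dx":0.658,"dy":0.522,"dz":0,"ax":0,"ay":0,"az":0.463,"grip":50},{"dx":0.658,"dy":0.522,"dz":0,"ax":0,"ay":0,"az":0.463,"grip":50},{"dx":0.658,"dy":0.522,"dz":0,"ax":0,"ay":0,"az":0.463,"grip":50},{"dx":0.658,"dy":0.522,"dz":0,"ax":0,"ay":0,"az":0.463,"grip":50},{"dx":0.658,"dy":0.522,"dz":0,"ax":0,"ay":0,"az":0.463,"grip":50}]}}

```text
time: 27.95
tcp_pos: [0.4971, 0.3225, 0.1735]
tcp_rot: [0.54, 0.841, -0.0, 0.0]
wrist_force: [0.1, 0.3, -1.8]
finger_gap: 0.0588
gripper_force: 54.9
```

Run:
```python
from h import *
plan([(.496,.3244,.09,24.6),(.496,.3244,.0195,24.6)])
s=ctrl.sense(); p=s["tcp_pos"]
a=snap("scene","s11.png")
q,f=efit("scene",a,p[:2],p[2]+.0255,TB,(.43,),rng=.004); print(q,np.degrees(q[2]),f)
```

```text
tcp [0.4971 0.3225 0.1735] tilt 0.02 closing 24.58 gap 0.0588 t 27.95 j [ 0.37  0.22  1.58 -0.    1.34 -0.06]
(0.496, 0.3244, 0.09, 24.6) rows 2
   [ 0.022 -0.002  0.835] -0.001
(0.496, 0.3244, 0.0195, 24.6) rows 2
   [0.    0.    0.705] -0.0
[0.49708838 0.32352058 0.43878646] 25.140612272099432 609.1699829101562
```

Call:
{"api": "arm_command", "payload": {"rows": [{"dx":0.02,"dy":0,"dz":0.45,"ax":0,"ay":0,"az":0,"grip":50},{"dx":0.02,"dy":0,"dz":0.9,"ax":0,"ay":0,"az":0,"grip":50},{"dx":0.02,"dy":0,"dz":0.9,"ax":0,"ay":0,"az":0,"grip":50},{"dx":0.02,"dy":0,"dz":0.9,"ax":0,"ay":0,"az":0,"grip":50}]}}

```text
time: 28.4
tcp_pos: [0.4956, 0.3253, 0.0837]
tcp_rot: [0.54, 0.842, -0.001, -0.0]
wrist_force: [1.2, 0.6, -0.7]
finger_gap: 0.0584
gripper_force: 54.9
```

Call:
{"api": "arm_command", "payload": {"rows": [{"dx":0,"dy":0,"dz":0.3,"ax":0,"ay":0,"az":0,"grip":50},{"dx":0,"dy":0,"dz":0.53,"ax":0,"ay":0,"az":0,"grip":50},{"dx":0,"dy":0,"dz":0.53,"ax":0,"ay":0,"az":0,"grip":50},{"dx":0,"dy":0,"dz":0.53,"ax":0,"ay":0,"az":0,"grip":50},{"dx":0,"dy":0,"dz":0.53,"ax":0,"ay":0,"az":0,"grip":50}]}}

```text
time: 28.9
tcp_pos: [0.4981, 0.3268, 0.0337]
tcp_rot: [0.54, 0.842, 0.002, 0.002]
wrist_force: [-0.1, 0.6, -1.4]
finger_gap: 0.0583
gripper_force: 54.9
```

Run:
```python
from h import *
plan([(.496,.3244,.0205,24.6)])
```

```text
tcp [0.4981 0.3268 0.0337] tilt 0.3 closing 24.67 gap 0.0583 t 28.9 j [ 0.38  0.39  1.67  0.    1.08 -0.05]
(0.496, 0.3244, 0.0205, 24.6) rows 1
   [-0.013 -0.03   0.132] 0.002
```

Call:
{"api": "arm_command", "payload": {"rows": [{"dx":-0.013,"dy":-0.03,"dz":0.06,"ax":0,"ay":0,"az":0,"grip":50},{"dx":-0.013,"dy":-0.03,"dz":0.13,"ax":0,"ay":0,"az":0,"grip":50},{"dx":-0.013,"dy":-0.03,"dz":0.13,"ax":0,"ay":0,"az":0,"grip":50},{"dx":-0.013,"dy":-0.03,"dz":0.13,"ax":0,"ay":0,"az":0,"grip":50},{"dx":-0.013,"dy":-0.03,"dz":0.13,"ax":0,"ay":0,"az":0,"grip":50}]}}

```text
time: 29.4
tcp_pos: [0.4953, 0.324, 0.0199]
tcp_rot: [0.54, 0.842, 0.001, 0.001]
wrist_force: [-2.0, -2.1, 10.3]
finger_gap: 0.0586
gripper_force: 56.9
```

Run:
```python
from h import *
plan([(.496,.3244,.0205,24.6)])
```

```text
tcp [0.4953 0.324  0.0199] tilt 0.2 closing 24.67 gap 0.0586 t 29.4 j [ 0.38  0.4   1.69 -0.    1.05 -0.05]
(0.496, 0.3244, 0.0205, 24.6) rows 1
   [ 0.     0.008 -0.006] 0.003
```

Contact at 10 N on both feet. Release, retract and head for the jar.

Call:
{"api": "arm_command", "payload": {"rows": [{"dx":0,"dy":0,"dz":0,"ax":0,"ay":0,"az":0,"grip":85},{"dx":0,"dy":0,"dz":0,"ax":0,"ay":0,"az":0,"grip":85},{"dx":0,"dy":0,"dz":0,"ax":0,"ay":0,"az":0,"grip":85},{"dx":0,"dy":0,"dz":0,"ax":0,"ay":0,"az":0,"grip":85},{"dx":0,"dy":0,"dz":-0.3,"ax":0,"ay":0,"az":0,"grip":85},{"dx":0,"dy":0,"dz":-0.7,"ax":0,"ay":0,"az":0,"grip":100},{"dx":0,"dy":0,"dz":-1,"ax":0,"ay":0,"az":0,"grip":100},{"dx":0,"dy":0,"dz":-1,"ax":0,"ay":0,"az":0,"grip":100}]}}

```text
time: 30.2
tcp_pos: [0.4971, 0.325, 0.1231]
tcp_rot: [0.54, 0.842, 0.004, 0.003]
wrist_force: [1.0, -0.3, 0.6]
finger_gap: 0.0853
gripper_force: 0.0
```

Call:
{"api": "arm_command", "payload": {"rows": [{"dx":0,"dy":0,"dz":-0.5,"ax":0,"ay":0,"az":0,"grip":100},{"dx":0,"dy":0,"dz":-0.7,"ax":0,"ay":0,"az":0,"grip":100},{"dx":0,"dy":0,"dz":-0.7,"ax":0,"ay":0,"az":0,"grip":100}]}}

```text
time: 30.5
tcp_pos: [0.4956, 0.3243, 0.1909]
tcp_rot: [0.54, 0.842, 0.003, 0.002]
wrist_force: [0.5, 0.9, 0.3]
finger_gap: 0.0853
gripper_force: 0.0
```

Run:
```python
from h import *
plan([(.667,.036,.19,76)])
im=cv2.imread("pics/top0.png")[:,:,::-1].copy()
# lid: fit circle by gradient, z=.108 r=.0315
def cfit(n,im,p0,z,r):
    g=gradim(im); T=np.linspace(0,2*np.pi,60,endpoint=False)
    def c(p):
        q=np.array([proj(n,(p[0]+r*np.cos(t),p[1]+r*np.sin(t),z)) for t in T],np.float32)
        return -cv2.remap(g,q[:,0],q[:,1],cv2.INTER_LINEAR).mean()
    B=None
    for dx in(-.008,0,.008):
        for dy in(-.008,0,.008):
            q=np.array(p0)+[dx,dy]; m=minimize(c,q,method="Nelder-Mead",options=dict(initial_simplex=[q,q+[.004,0],q+[0,.004]]))
            if B is None or m.fun<B.fun:B=m
    return B.x,-B.fun
print("top",cfit("top",im,(.67,.034),.108,.0315))
print("scene",cfit("scene",cv2.imread("pics/scene0.png")[:,:,::-1].copy(),(.667,.036),.108,.0315))
```

```text
tcp [0.4956 0.3243 0.1909] tilt 0.37 closing 24.67 gap 0.0853 t 30.5 j [ 0.38  0.21  1.57  0.    1.36 -0.05]
(0.667, 0.036, 0.19, 76) rows 2
   [-0.834  0.088  0.002] -0.448
   [-0.833 -0.099  0.002] -0.448
   [-0.79  -0.281  0.002] -0.448
   [-0.708 -0.45   0.002] -0.448
top (array([0.67208182, 0.03274253]), np.float64(245.9544219970703))
scene (array([0.66806556, 0.0366058 ]), np.float64(244.99053955078125))
```

Call:
{"api": "arm_command", "payload": {"rows": [{"dx":-0.834,"dy":0.088,"dz":0,"ax":0,"ay":0,"az":-0.448,"grip":100},{"dx":-0.834,"dy":0.088,"dz":0,"ax":0,"ay":0,"az":-0.448,"grip":100},{"dx":-0.834,"dy":0.088,"dz":0,"ax":0,"ay":0,"az":-0.448,"grip":100},{"dx":-0.834,"dy":0.088,"dz":0,"ax":0,"ay":0,"az":-0.448,"grip":100}]}}

```text
time: 30.9
tcp_pos: [0.5356, 0.2508, 0.1854]
tcp_rot: [0.443, 0.896, -0.001, -0.002]
wrist_force: [0.1, -0.6, -0.5]
finger_gap: 0.0853
gripper_force: 0.0
```

Call:
{"api": "arm_command", "payload": {"rows": [{"dx":-0.833,"dy":-0.099,"dz":0,"ax":0,"ay":0,"az":-0.448,"grip":100},{"dx":-0.833,"dy":-0.099,"dz":0,"ax":0,"ay":0,"az":-0.448,"grip":100},{"dx":-0.833,"dy":-0.099,"dz":0,"ax":0,"ay":0,"az":-0.448,"grip":100},{"dx":-0.833,"dy":-0.099,"dz":0,"ax":0,"ay":0,"az":-0.448,"grip":100}]}}

```text
time: 31.3
tcp_pos: [0.5784, 0.18, 0.1864]
tcp_rot: [0.34, 0.94, -0.0, -0.001]
wrist_force: [0.2, -0.0, 0.3]
finger_gap: 0.085
gripper_force: 0.0
```

Call:
{"api": "arm_command", "payload": {"rows": [{"dx":-0.79,"dy":-0.281,"dz":0,"ax":0,"ay":0,"az":-0.448,"grip":100},{"dx":-0.79,"dy":-0.281,"dz":0,"ax":0,"ay":0,"az":-0.448,"grip":100},{"dx":-0.79,"dy":-0.281,"dz":0,"ax":0,"ay":0,"az":-0.448,"grip":100},{"dx":-0.79,"dy":-0.281,"dz":0,"ax":0,"ay":0,"az":-0.448,"grip":100}]}}

```text
time: 31.7
tcp_pos: [0.6213, 0.1088, 0.1868]
tcp_rot: [0.232, 0.973, 0.0, -0.001]
wrist_force: [0.4, 1.0, -0.5]
finger_gap: 0.0852
gripper_force: 0.0
```

Call:
{"api": "arm_command", "payload": {"rows": [{"dx":-0.708,"dy":-0.45,"dz":0,"ax":0,"ay":0,"az":-0.448,"grip":100},{"dx":-0.708,"dy":-0.45,"dz":0,"ax":0,"ay":0,"az":-0.448,"grip":100},{"dx":-0.708,"dy":-0.45,"dz":0,"ax":0,"ay":0,"az":-0.448,"grip":100},{"dx":-0.708,"dy":-0.45,"dz":0,"ax":0,"ay":0,"az":-0.448,"grip":100},{"dx":-0.708,"dy":-0.45,"dz":0,"ax":0,"ay":0,"az":-0.448,"grip":100},{"dx":-0.708,"dy":-0.45,"dz":0,"ax":0,"ay":0,"az":-0.448,"grip":100}]}}

```text
time: 32.3
tcp_pos: [0.6644, 0.0371, 0.1876]
tcp_rot: [0.121, 0.993, 0.0, -0.0]
wrist_force: [0.9, 0.2, -0.3]
finger_gap: 0.085
gripper_force: 0.0
```

Run:
```python
from h import *
plan([(.672,.033,.12,76)])
b=snap("top","t12.png"); a=snap("scene","s12.png")
t=np.radians(24.6); BR=np.array([[np.cos(t),np.sin(t)],[-np.sin(t),np.cos(t)]])
for n,o,im in(("top",(.4956,.3228),b),("scene",(.4931,.3238),a)):
    p,f=efit(n,im,o,.046,TB,(.38,.43,.48),rng=.004); print(n,p,np.degrees(p[2]),"board frame mm",1000*BR@(p[:2]-np.array(o)),f)
```

```text
tcp [0.6644 0.0371 0.1876] tilt 0.03 closing 76.09 gap 0.085 t 32.3 j [-0.13  0.4   1.33  0.    1.41 -1.45]
(0.672, 0.033, 0.12, 76) rows 2
   [-0.084 -0.021  0.676] 0.003
top [0.49501166 0.32387008 0.42343082] 24.26079891190407 board frame mm [-0.08948491  1.21786984] 904.9775390625
scene [0.49450638 0.3247849  0.43152292] 24.724442086819604 board frame mm [1.68872903 0.31005753] 710.5238647460938
```

The top board sits within 1.2 mm and 0.4°. Now to the jar lid.

Call:
{"api": "arm_command", "payload": {"rows": [{"dx":-0.08,"dy":-0.02,"dz":0.2,"ax":0,"ay":0,"az":0,"grip":100},{"dx":-0.08,"dy":-0.02,"dz":0.5,"ax":0,"ay":0,"az":0,"grip":100},{"dx":-0.08,"dy":-0.02,"dz":0.7,"ax":0,"ay":0,"az":0,"grip":100},{"dx":-0.08,"dy":-0.02,"dz":0.7,"ax":0,"ay":0,"az":0,"grip":100},{"dx":-0.08,"dy":-0.02,"dz":0.7,"ax":0,"ay":0,"az":0,"grip":100}]}}

```text
time: 32.9
tcp_pos: [0.6723, 0.0316, 0.118]
tcp_rot: [0.122, 0.993, 0.0, -0.0]
wrist_force: [0.1, -0.0, 1.2]
finger_gap: 0.0857
gripper_force: 0.0
```

Run:
```python
from h import *
plan([(.672,.033,.06,76)])
```

```text
tcp [0.6723 0.0316 0.118 ] tilt 0.0 closing 76.02 gap 0.0857 t 32.9 j [-0.13  0.47  1.37  0.    1.29 -1.46]
(0.672, 0.033, 0.06, 76) rows 2
   [0.006 0.013 0.58 ] 0.001
```

Call:
{"api": "arm_command", "payload": {"rows": [{"dx":0.006,"dy":0.013,"dz":0.2,"ax":0,"ay":0,"az":0,"grip":100},{"dx":0.006,"dy":0.013,"dz":0.4,"ax":0,"ay":0,"az":0,"grip":100},{"dx":0.006,"dy":0.013,"dz":0.56,"ax":0,"ay":0,"az":0,"grip":100},{"dx":0.006,"dy":0.013,"dz":0.58,"ax":0,"ay":0,"az":0,"grip":100},{"dx":0.006,"dy":0.013,"dz":0.58,"ax":0,"ay":0,"az":0,"grip":100},{"dx":0.006,"dy":0.013,"dz":0.58,"ax":0,"ay":0,"az":0,"grip":100}]}}

```text
time: 33.5
tcp_pos: [0.6732, 0.0325, 0.0611]
tcp_rot: [0.122, 0.993, -0.0, 0.001]
wrist_force: [0.8, 0.3, -0.5]
finger_gap: 0.0855
gripper_force: 0.0
```

Run:
```python
from h import *
plan([(.672,.033,.06,76)]); print(ctrl.sense()["wrist_force"])
a=snap("scene","s13.png"); A=a[95:205,270:380]
cv2.imwrite("pics/c13.png",cv2.resize(A,(550,550),interpolation=2)[:,:,::-1])
```

```text
tcp [0.6732 0.0325 0.0611] tilt 0.15 closing 76.0 gap 0.0855 t 33.5 j [-0.13  0.53  1.41  0.    1.2  -1.46]
(0.672, 0.033, 0.06, 76) rows 1
   [0.012 0.002 0.011] 0.0
[ 0.76157248  0.27029638 -0.48256832]
```

Call:
{"api": "arm_command", "payload": {"rows": [{"dx":0,"dy":0,"dz":0,"ax":0,"ay":0,"az":0,"grip":60},{"dx":0,"dy":0,"dz":0,"ax":0,"ay":0,"az":0,"grip":60},{"dx":0,"dy":0,"dz":0,"ax":0,"ay":0,"az":0,"grip":60},{"dx":0,"dy":0,"dz":0,"ax":0,"ay":0,"az":0,"grip":60},{"dx":0,"dy":0,"dz":0,"ax":0,"ay":0,"az":0,"grip":60}], "newtons": 60}}

```text
time: 34.05
tcp_pos: [0.6734, 0.0323, 0.061]
tcp_rot: [0.122, 0.993, -0.0, 0.002]
wrist_force: [1.0, -0.8, 4.8]
finger_gap: 0.0604
gripper_force: 65.9
```

Run:
```python
from h import *
plan([]); s=ctrl.sense(); print(s["wrist_force"],s["gripper_force"])
```

```text
tcp [0.6734 0.0323 0.061 ] tilt 0.19 closing 76.0 gap 0.0604 t 34.05 j [-0.13  0.53  1.41 -0.    1.19 -1.46]
[ 1.02752821 -0.80808289  4.75120748] 65.93841791152954
```

Call:
{"api": "arm_command", "payload": {"rows": [{"dx":0,"dy":0,"dz":-0.1,"ax":0,"ay":0,"az":0,"grip":60},{"dx":0,"dy":0,"dz":-0.2,"ax":0,"ay":0,"az":0,"grip":60},{"dx":0,"dy":0,"dz":-0.3,"ax":0,"ay":0,"az":0,"grip":60},{"dx":0,"dy":0,"dz":-0.3,"ax":0,"ay":0,"az":0,"grip":60},{"dx":0,"dy":0,"dz":-0.3,"ax":0,"ay":0,"az":0,"grip":60}]}}

```text
time: 34.55
tcp_pos: [0.6721, 0.0327, 0.0898]
tcp_rot: [0.122, 0.993, 0.0, 0.0]
wrist_force: [-0.6, -0.0, -1.9]
finger_gap: 0.061
gripper_force: 65.5
```

Run:
```python
from h import *
plan([(.672,.033,.19,76)]); s=ctrl.sense(); print(s["wrist_force"],s["moment"],s["gripper_force"])
a=snap("scene","s14.png"); A=a[95:205,270:380]
cv2.imwrite("pics/c14.png",cv2.resize(A,(550,550),interpolation=2)[:,:,::-1])
```

```text
tcp [0.6721 0.0327 0.0898] tilt 0.02 closing 76.0 gap 0.061 t 34.55 j [-0.13  0.5   1.39  0.    1.24 -1.46]
(0.672, 0.033, 0.19, 76) rows 2
   [ 0.001  0.002 -0.501] 0.0
   [ 0.001  0.002 -0.501] 0.0
[-0.59471536 -0.02950731 -1.87518997] [ 0.04080953  0.02273117 -0.04007699] 65.53801417350769
```

View pics/c14.png

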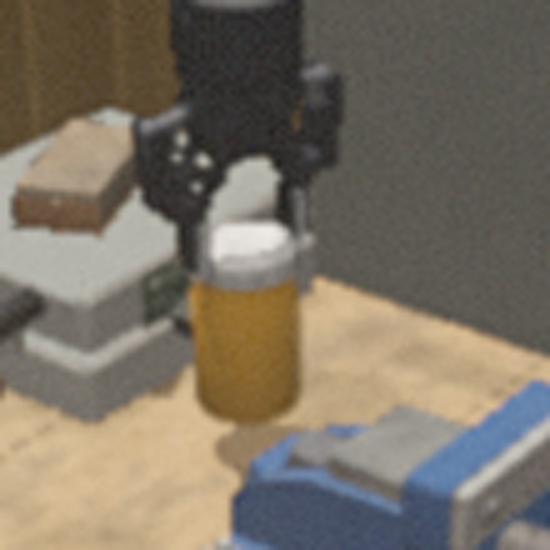

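Jar at (247,330) hangs upright from its lid, clear of the bench. Carry it to the stand.

Call:
{"api": "arm_command", "payload": {"rows": [{"dx":0,"dy":0,"dz":-0.3,"ax":0,"ay":0,"az":0,"grip":60},{"dx":0,"dy":0,"dz":-0.6,"ax":0,"ay":0,"az":0,"grip":60},{"dx":0,"dy":0,"dz":-0.9,"ax":0,"ay":0,"az":0,"grip":60},{"dx":0,"dy":0,"dz":-1,"ax":0,"ay":0,"az":0,"grip":60},{"dx":0,"dy":0,"dz":-1,"ax":0,"ay":0,"az":0,"grip":60}]}}

```text
time: 35.1
tcp_pos: [0.6729, 0.0325, 0.1909]
tcp_rot: [0.122, 0.993, -0.0, 0.002]
wrist_force: [0.4, 0.5, -3.7]
finger_gap: 0.0605
gripper_force: 66.3
```

Run:
```python
from h import *
plan([(.495,.3235,.21,76)])
```

```text
tcp [0.6729 0.0325 0.1909] tilt 0.17 closing 76.0 gap 0.0605 t 35.1 j [-0.13  0.42  1.3   0.    1.42 -1.46]
(0.495, 0.3235, 0.21, 76) rows 3
   [ 0.81   0.798 -0.064] 0.0
   [ 0.81   0.798 -0.064] 0.0
   [ 0.81   0.798 -0.064] 0.0
```

Call:
{"api": "arm_command", "payload": {"rows": [{"dx":0.1,"dy":0.1,"dz":-0.1,"ax":0,"ay":0,"az":0,"grip":60},{"dx":0.3,"dy":0.3,"dz":-0.1,"ax":0,"ay":0,"az":0,"grip":60},{"dx":0.55,"dy":0.55,"dz":-0.1,"ax":0,"ay":0,"az":0,"grip":60},{"dx":0.81,"dy":0.8,"dz":-0.1,"ax":0,"ay":0,"az":0,"grip":60}]}}

```text
time: 35.5
tcp_pos: [0.6103, 0.1314, 0.1973]
tcp_rot: [0.122, 0.993, -0.0, -0.002]
wrist_force: [0.2, -0.6, -3.0]
finger_gap: 0.0602
gripper_force: 66.3
```

Call:
{"api": "arm_command", "payload": {"rows": [{"dx":0.25,"dy":0.25,"dz":0,"ax":0,"ay":0,"az":0,"grip":60},{"dx":0.5,"dy":0.5,"dz":0,"ax":0,"ay":0,"az":0,"grip":60},{"dx":0.81,"dy":0.8,"dz":0,"ax":0,"ay":0,"az":0,"grip":60}]}}

```text
time: 35.8
tcp_pos: [0.5511, 0.2282, 0.1975]
tcp_rot: [0.122, 0.993, -0.001, -0.002]
wrist_force: [0.1, 0.2, -3.9]
finger_gap: 0.0606
gripper_force: 66.3
```

Call:
{"api": "arm_command", "payload": {"rows": [{"dx":0.25,"dy":0.25,"dz":0,"ax":0,"ay":0,"az":0,"grip":60},{"dx":0.5,"dy":0.5,"dz":0,"ax":0,"ay":0,"az":0,"grip":60},{"dx":0.7,"dy":0.7,"dz":0,"ax":0,"ay":0,"az":0,"grip":60},{"dx":0.81,"dy":0.8,"dz":0,"ax":0,"ay":0,"az":0,"grip":60},{"dx":0.81,"dy":0.8,"dz":0,"ax":0,"ay":0,"az":0,"grip":60},{"dx":0.81,"dy":0.8,"dz":0,"ax":0,"ay":0,"az":0,"grip":60}]}}

```text
time: 36.4
tcp_pos: [0.4941, 0.3236, 0.1988]
tcp_rot: [0.122, 0.993, -0.001, -0.0]
wrist_force: [0.7, -0.4, -3.1]
finger_gap: 0.061
gripper_force: 66.3
```

Run:
```python
from h import *
plan([(.495,.3235,.135,76)])
```

```text
tcp [0.4941 0.3236 0.1988] tilt 0.09 closing 76.01 gap 0.061 t 36.4 j [ 0.38  0.2   1.55 -0.    1.39 -0.95]
(0.495, 0.3235, 0.135, 76) rows 2
   [-0.009  0.001  0.638] 0.0
```

Call:
{"api": "arm_command", "payload": {"rows": [{"dx":-0.01,"dy":0,"dz":0.15,"ax":0,"ay":0,"az":0,"grip":60},{"dx":-0.01,"dy":0,"dz":0.35,"ax":0,"ay":0,"az":0,"grip":60},{"dx":-0.01,"dy":0,"dz":0.5,"ax":0,"ay":0,"az":0,"grip":60},{"dx":-0.01,"dy":0,"dz":0.6,"ax":0,"ay":0,"az":0,"grip":60},{"dx":-0.01,"dy":0,"dz":0.6,"ax":0,"ay":0,"az":0,"grip":60},{"dx":-0.01,"dy":0,"dz":0.6,"ax":0,"ay":0,"az":0,"grip":60}]}}

```text
time: 37.0
tcp_pos: [0.4956, 0.3239, 0.1397]
tcp_rot: [0.122, 0.993, 0.0, 0.0]
wrist_force: [-0.4, 1.0, -3.0]
finger_gap: 0.0608
gripper_force: 66.3
```

Run:
```python
from h import *
plan([(.495,.3235,.127,76)])
```

```text
tcp [0.4956 0.3239 0.1397] tilt 0.02 closing 75.98 gap 0.0608 t 37.0 j [ 0.37  0.25  1.61 -0.    1.28 -0.95]
(0.495, 0.3235, 0.127, 76) rows 1
   [ 0.005 -0.005  0.127] -0.001
```

Call:
{"api": "arm_command", "payload": {"rows": [{"dx":0.005,"dy":0,"dz":0.04,"ax":0,"ay":0,"az":0,"grip":60},{"dx":0.005,"dy":0,"dz":0.08,"ax":0,"ay":0,"az":0,"grip":60},{"dx":0.005,"dy":0,"dz":0.11,"ax":0,"ay":0,"az":0,"grip":60},{"dx":0.005,"dy":0,"dz":0.12,"ax":0,"ay":0,"az":0,"grip":60},{"dx":0.005,"dy":0,"dz":0.12,"ax":0,"ay":0,"az":0,"grip":60},{"dx":0.005,"dy":0,"dz":0.12,"ax":0,"ay":0,"az":0,"grip":60}]}}

```text
time: 37.6
tcp_pos: [0.4949, 0.3242, 0.1276]
tcp_rot: [0.122, 0.993, 0.0, 0.0]
wrist_force: [-0.4, 0.1, -3.1]
finger_gap: 0.061
gripper_force: 66.5
```

Run:
```python
from h import *
plan([(.495,.3235,.127,76)]); print(ctrl.sense()["wrist_force"])
```

```text
tcp [0.4949 0.3242 0.1276] tilt 0.01 closing 76.0 gap 0.061 t 37.6 j [ 0.38  0.27  1.62 -0.    1.25 -0.95]
(0.495, 0.3235, 0.127, 76) rows 1
   [-0.003 -0.006  0.006] 0.0
[-0.38098737  0.14804106 -3.14910084]
```

Still hanging (-3.1 N); step down 1.5 mm.

Call:
{"api": "arm_command", "payload": {"rows": [{"dx":0,"dy":0,"dz":0.008,"ax":0,"ay":0,"az":0,"grip":60},{"dx":0,"dy":0,"dz":0.015,"ax":0,"ay":0,"az":0,"grip":60},{"dx":0,"dy":0,"dz":0.015,"ax":0,"ay":0,"az":0,"grip":60}]}}

```text
time: 37.9
tcp_pos: [0.4952, 0.3243, 0.1271]
tcp_rot: [0.122, 0.993, 0.0, 0.001]
wrist_force: [-2.6, -0.3, 4.2]
finger_gap: 0.0606
gripper_force: 66.9
```

Touching. Release and retract.

Call:
{"api": "arm_command", "payload": {"rows": [{"dx":0,"dy":0,"dz":0,"ax":0,"ay":0,"az":0,"grip":80},{"dx":0,"dy":0,"dz":0,"ax":0,"ay":0,"az":0,"grip":100},{"dx":0,"dy":0,"dz":0,"ax":0,"ay":0,"az":0,"grip":100},{"dx":0,"dy":0,"dz":0,"ax":0,"ay":0,"az":0,"grip":100},{"dx":0,"dy":0,"dz":0,"ax":0,"ay":0,"az":0,"grip":100},{"dx":0,"dy":0,"dz":-0.2,"ax":0,"ay":0,"az":0,"grip":100},{"dx":0,"dy":0,"dz":-0.6,"ax":0,"ay":0,"az":0,"grip":100},{"dx":0,"dy":0,"dz":-1,"ax":0,"ay":0,"az":0,"grip":100},{"dx":0,"dy":0,"dz":-1,"ax":0,"ay":0,"az":0,"grip":100}]}}

```text
time: 38.8
tcp_pos: [0.4983, 0.3256, 0.2334]
tcp_rot: [0.122, 0.993, 0.003, 0.006]
wrist_force: [0.7, 0.2, 2.1]
finger_gap: 0.0853
gripper_force: 0.0
```

Run:
```python
from h import *
plan([(.45,.1,.23,76)])
```

```text
tcp [0.4983 0.3256 0.2334] tilt 0.73 closing 76.01 gap 0.0853 t 38.8 j [ 0.38  0.18  1.51  0.    1.44 -0.95]
(0.45, 0.1, 0.23, 76) rows 2
   [-0.026 -0.769  0.011] 0.0
   [-0.026 -0.769  0.011] 0.0
   [-0.026 -0.769  0.011] 0.0
```

Call:
{"api": "arm_command", "payload": {"rows": [{"dx":-0.03,"dy":-0.4,"dz":0,"ax":0,"ay":0,"az":0,"grip":100},{"dx":-0.03,"dy":-0.77,"dz":0,"ax":0,"ay":0,"az":0,"grip":100},{"dx":-0.03,"dy":-0.77,"dz":0,"ax":0,"ay":0,"az":0,"grip":100},{"dx":-0.03,"dy":-0.77,"dz":0,"ax":0,"ay":0,"az":0,"grip":100}]}}

```text
time: 39.2
tcp_pos: [0.4789, 0.2484, 0.2257]
tcp_rot: [0.123, 0.992, 0.0, -0.0]
wrist_force: [0.6, -0.3, 0.3]
finger_gap: 0.0851
gripper_force: 0.0
```

Call:
{"api": "arm_command", "payload": {"rows": [{"dx":-0.03,"dy":-0.4,"dz":0,"ax":0,"ay":0,"az":0,"grip":100},{"dx":-0.03,"dy":-0.9,"dz":0,"ax":0,"ay":0,"az":0,"grip":100},{"dx":-0.03,"dy":-0.9,"dz":0,"ax":0,"ay":0,"az":0,"grip":100}]}}

```text
time: 39.5
tcp_pos: [0.4596, 0.1577, 0.2254]
tcp_rot: [0.124, 0.992, -0.001, -0.0]
wrist_force: [1.0, 0.9, -1.0]
finger_gap: 0.0858
gripper_force: 0.0
```

Call:
{"api": "arm_command", "payload": {"rows": [{"dx":-0.03,"dy":-0.4,"dz":0,"ax":0,"ay":0,"az":0,"grip":100},{"dx":-0.03,"dy":-0.9,"dz":0,"ax":0,"ay":0,"az":0,"grip":100},{"dx":-0.03,"dy":-0.9,"dz":0,"ax":0,"ay":0,"az":0,"grip":100},{"dx":-0.03,"dy":-0.9,"dz":0,"ax":0,"ay":0,"az":0,"grip":100}]}}

```text
time: 39.9
tcp_pos: [0.4419, 0.0728, 0.2262]
tcp_rot: [0.123, 0.992, 0.0, 0.0]
wrist_force: [1.1, -0.2, 1.2]
finger_gap: 0.0853
gripper_force: 0.0
```

Run:
```python
from h import *
b=snap("top","t15.png"); a=snap("scene","s15.png")
t=np.radians(24.6); BR=np.array([[np.cos(t),np.sin(t)],[-np.sin(t),np.cos(t)]])
p,f=efit("top",b,(.495,.3238),.046,TB,(.38,.43,.48),rng=.004); print("board",1000*BR@(p[:2]-(.4956,.3228)),np.degrees(p[2]),f)
g=gradim(b);T=np.linspace(0,2*np.pi,60)
def c(p):
    q=np.array([proj("top",(p[0]+.0315*np.cos(u),p[1]+.0315*np.sin(u),.174)) for u in T],np.float32); return -cv2.remap(g,q[:,0],q[:,1],cv2.INTER_LINEAR).mean()
m=min((minimize(c,(.4956+i,.3228+j),method="Nelder-Mead",options=dict(initial_simplex=np.array([[0,0],[.004,0],[0,.004]])+[.4956+i,.3228+j])) for i in(-.008,0,.008) for j in(-.008,0,.008)),key=lambda r:r.fun)
print("jar",1000*BR@(m.x-(.4956,.3228)),m.fun)
for o in("paint_tin","tape_roll"): print(o,[np.round(d["box"]) for d in ctrl.find_in(o,"top")[:2]])
o=cv2.imread("pics/top0.png")[:,:,::-1]; print("tin/tape change",np.abs(b.astype(int)-o)[185:215,188:215].mean(),np.abs(b.astype(int)-o)[165:200,232:270].mean(),np.abs(b.astype(int)-o)[140:170,165:200].mean())
A=cv2.resize(a[170:310,210:350],(400,400),interpolation=2); B=cv2.resize(b[150:290,180:320],(400,400),interpolation=2)
cv2.imwrite("pics/c15.png",np.hstack([A,B])[:,:,::-1])
```

```text
board [-0.15185644  0.733055  ] 24.70033846419211 845.9095458984375
jar [-0.13906512  1.42340663] -243.7197723388672
paint_tin [array([205., 203.,  36.,  34.]), array([247., 239.,  86.,  67.])]
tape_roll [array([248., 183.,  39.,  37.])]
tin/tape change 3.162962962962963 3.255889724310777 2.7215873015873018
```

Board and jar are within 1.5 mm of centre, the board is square to 0.1°, and the tin and tape are unchanged. Hand in.

```bash
python3 -c "
from station import ctrl
print(ctrl.sign_off())"
```

```text
the job is handed in; nothing more can be done
None
```

The stand is assembled in the order asked and handed in: the feet are about 2–3 mm off their pad centres (the dark one turned 1–2°), the top board and upright jar are within about 1.5 mm of centre, and the tin and tape roll are unmoved.

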